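Clear the tape spindle into the tray and the dry box

ROBOT

A 7-joint arm with a two-finger parallel gripper is mounted at the origin on the work surface. World frame = base frame: x ahead of the robot, y to its left, z up, the work surface at z = 0. Lengths are in m, angles in rad, forces in N, time in s.
With the tool pointing down it reaches from about 0.35 to 0.775 m from the base axis. Payload 3.1 kg.
Tool frame: the origin (TCP) lies at the very end of the fingers, on their centre line; the grasp point (between the pads) lies 19 mm behind it; z points along the fingers, y is the direction in which the jaws open and shut (so a half turn about z gives the same grasp; the last joint's range is limited). The gripper opens to 85 mm and grips with 20 to 120 N. Pads are 22 mm wide; open, the fingers measure 114 mm over their backs; the gripper's body (76 mm by 85 mm) begins 54 mm behind the grasp point. The pads swing forward as they close: fully open they stand 13 mm farther back than shut.
Start: joints at [-1.357, 0.311, 0.014, 1.512, -0.004, 1.319, -0.027], TCP at [0.139, 0.532, 0.207] pointing down, gripper open.
Joint ranges: [-2.7, 2.7], [-0.3, 1.91], [-1.27, 1.3], [0.12, 2.57], [-1.44, 4.58], [0.2, 2.03], [-3.05, 3.05]. Speed limits (rad/s): [2.79, 2.79, 3.14, 3.14, 3.14, 3.14, 3.14].

INTERFACE

Orientations are given as [roll, pitch, yaw] about the fixed x, y, z axes, in that order (R = Rz(yaw) Ry(pitch) Rx(roll)).
In Python, from workcell import manip gives the robot as it stands.
- The arm moves only by the tool step_arm, never from a script. Its argument "targets" is a list that holds one entry, the list of rows, each a list of 7 numbers: the turn, a rotation vector about the world's x, y, z in rad, then the shift along the world's x, y, z in cm, then the finger opening in cm, from 0 to 8.54. In form: [[[ax, ay, az, dx, dy, dz, claw], ...]]. A call has 1 to 8 rows; each row shifts and turns the commanded pose from where the row before left it; what a row does not reach is not made up. A row lasts 1/12 s, in which the tool goes at most 41.7 mm and 7.16 degrees, less where a joint would pass 70% of its speed; a pose out of reach is approached as far as the arm can. A call is refused whole if a number of a shift passes 4.17 or a number of a turn 0.125, either way. A call with a gripper value outside its range is refused whole. The fingers move at their own pace and stop on an object; "grip_force" is the grip in N (left out, the last holds). Time passes only in rows, so rows that do not move let the fingers close. It gives the time, the measured TCP pose, the force and the opening at its end, in the units of the state.
- manip.get_obs(): the state, without advancing time (a new reading comes with each control period).
- manip.read_camera(name): name is "scene" or "top"; returns the picture (384x512x3 uint8, red, green, blue); there is no depth.
- manip.camera_info(name): a dict with "camera_matrix" (3x3 intrinsics, pixels), "k1" (the pictures are not rectified: a ray, as slopes to the right and down, at radius r is drawn at 1 + k1 r^2 times it, then the intrinsics apply), "R" (3x3) and "t" (3): a world point X has camera coordinates R X + t. Camera axes: x right, y down, z forward; pixel columns grow to the right and rows downward; lengths in m; the calibration is good to about 2 mm. A picture is of the moment at which its call begins. camera_info takes no time and is no camera call.
- manip.job_done(): hands the job in, once; it reports no verdict.
Trained networks look in the newest picture that a camera, given by its name, has taken for a name from the list of things; names that differ only in an ending like _2 or _b are one class to them, and where a whole thing is asked for, a point or a joint stands for the part that bears it (a point fixed in the world has none). Each returns a list of dicts, best first, with "confidence" (0 to 1); they miss things now and then, are a little off and sometimes report something else, mostly with a low value. They report only what shows in the picture. A call takes as long as a camera call.
- manip.silhouettes(query, camera): "pixels" (384x512 bool, what is visible of it) and "uv" ([column, row] in pixels, amid what is visible of it).
The state is a dict: "time_s": time; "joint_positions": joint angles; "joint_vel": joint speeds; "effort": joint torques, N m; "ee_pos": TCP position; "ee_rot": TCP orientation; "wrist_force": force on the tool from outside, world axes, zero at the start; "ft_torque": the same for the moment, N m; "grip_width": finger opening in m.
Only numpy, scipy, OpenCV 4.12 (cv2) and the standard library are available. Lean on these libraries where they do the work, as an engineer would, in place of code of your own. Each camera call takes 0.05 s, during which the arm holds its last target. There are 200 camera calls.

TASK

Clear the leaning tape spindle without bumping the steel guard frame over it: slide the white roll off first and set it down flat in the steel tray, then slide off the orange roll and set it down flat on the floor of the blue dry box beside the canister (put both rolls down in the gripper, do not drop them). Then swing the dry box's lid shut and press it down firmly with the fingers until it is fully home; leave the canister, bottles and beaker where they stand.

Things in the scene. Friction and masses are not known exactly. Their poses are not given: they have to be found in the camera images.
- stand: fixed tape stand, dark steel base plate 170 x 150 x 14 mm with a leaning steel spindle. Origin on the bench, plate centre at its x +10 mm; z up. The spindle leans 30 degrees from vertical to the stand's own -x (its front, roughly towards the robot): axis (-0.5, 0, 0.866) in the stand frame, square to a black flange of 26 mm radius at its root. Nothing stands beside the rolls.
- spindle_root (a point): root of the spindle on its axis, at the top face of the black flange, 90 mm above the bench (stand frame x -20, y 0, z 90 mm); the lower roll rests here
- spindle_tip (a point): free end of the steel spindle, on its axis, 72 mm from the root; the spindle is 20 mm thick, coned over its last 6 mm
- guard_bar (a point): middle of the guard's front bar: level, 12 mm thick, 136 mm long along the stand's y, at stand x +15, z 212 mm. It is the front of an open steel frame of such bars at one height, with a back bar at x +85, side arms at y +-68 and two posts at x +85, y +-68 mm. It blocks a vertical tool over the rolls; a tool leaning along the spindle clears it.
- guard: the guard over the spindle, fixed to the stand, same origin and axes as stand (see guard_bar); not to be bumped
- white_roll: white wound tape roll with a cardboard core, 62 mm outside diameter, 26 mm bore, 32 mm high, about 0.11 kg, rigid. Origin: centre of its lower face; z along its axis. It starts on the spindle on top of the orange roll, its lower face 32 mm up the spindle from the root.
- orange_roll: orange wound tape roll of the same sizes and origin; it starts on the spindle under the white roll, lying on the flange
- tray: fixed open steel tray, 160 x 160 mm, 24 mm high outside, walls and floor 3 mm. Origin: centre of its underside; the sides lie along its x and y. It stands left or right of the stand, the dry box on the other side.
- dry_box: fixed blue open box, 150 (x) x 210 (y) x 65 mm high outside, walls and floor 5 mm (inside 140 x 200 x 60 mm). Origin: centre of its underside. Its lid is hinged along the far (+x) rim.
- lid (a joint): hinge angle of the white lid of the dry box in rad: 0 shut flat on the rim, 1.57 upright, starts open at 1.5 to 1.85. The lid is a plate 152 mm from hinge to free edge, 214 mm wide and 6 mm thick (9 mm in the middle). The hinge has friction of 0.4 N m: the lid stays where it is left and does not fall.
- lid_hinge (a point): middle of the hinge line, at the level of the rim (dry_box frame x +75, y 0, z 65 mm); turns with the lid
- lid_edge (a point): middle of the lid's free edge on its outer face (the upper face when shut), 152 mm from the hinge line
- canister: loose desiccant canister standing in the dry box, aluminium with a green cap, 45 mm diameter, 50 mm high, 0.15 kg; origin: centre of its underside. It stands near the middle of the box's depth, anywhere from y -70 to +70 mm in the box frame; the orange roll goes on the side with more room. Leave it in place.
- amber_bottle: loose amber glass bottle, 52 mm diameter, 110 mm high, origin at its underside; leave it alone
- white_bottle: loose white bottle with red cap, 60 mm diameter, 130 mm high, origin at its underside; leave it alone
- beaker: loose glass beaker, 66 mm diameter, 80 mm high, origin at its underside; leave it alone

How it is judged:
On the way, in this order (a step that is already met when the one before it is completed fails the run):
1. the white roll is lowered to within 15 mm of the tray's floor while the fingers still hold it (z of white_roll in the frame of tray below 0.018 m and horizontal distance between white_roll and tray below 0.068 m and contact force between the fingers and white_roll above 0.5 N), for 0.05 s.
2. the orange roll is lowered to within 15 mm of the dry box's floor while the fingers still hold it (z of orange_roll in the frame of dry_box below 0.02 m and horizontal distance between orange_roll and dry_box below 0.085 m and contact force between the fingers and orange_roll above 0.5 N), for 0.05 s.
3. the lid is shut and the fingers press on it with more than 5 N (value of joint lid below 0.03 rad and contact force between the fingers and lid above 5 N), for 0.05 s.
At the end, for the whole second after the job is handed in: White roll flat (within 7 degrees) on the tray's floor, orange roll flat on the dry box's floor beside the upright canister, lid shut to within 0.03 rad, both rolls at rest (z of white_roll in the frame of tray below 0.008 m and horizontal distance between white_roll and tray below 0.068 m and angle between each of white_roll, orange_roll's own z axis and vertical below 0.12 rad and z of orange_roll in the frame of dry_box below 0.01 m and horizontal distance between orange_roll and dry_box below 0.085 m and value of joint lid below 0.03 rad and angle between canister's own z axis and vertical below 0.15 rad and linear speed of each of white_roll, orange_roll below 0.02 m/s); the robot touches nothing.
It fails at once if the guard is bumped (more than 8 N) (contact force between anything else and guard above 8 N).
It fails at once if the canister is shifted by more than 25 mm or tipped (distance of canister from where it was at the start of the episode above 0.025 m or angle between canister's own z axis and vertical above 0.5 rad).
It fails at once if a bottle or the beaker is shifted by more than 20 mm or tipped (distance of any of amber_bottle, white_bottle, beaker from where it was at the start of the episode above 0.02 m or angle between beaker's own z axis and vertical above 0.4 rad).
It also fails if it takes over 72 s, if anything falls off the work surface, if the arm or the gripper's body presses on something with over 40 N, if the wrist force passes 120 N, or if a joint passes its speed limit or range.

## Working session

There is one attempt and no reset: what is moved stays moved. The work goes in short steps, Python scripts to look and compute and a tool call to move; the robot and the scene stay as the last step left them, time stands still between calls to the robot, and variables do not carry over. Pictures are saved under pics/ and viewed, about 8 in all and at most 12, crops included, and the job is handed in when it is done.

Besides the shell and the picture viewer there is one more tool, called after "Emit:" as name(argument=value, ...), one argument or row to a line, values as JSON. step_arm: Moves the arm, as the interface text tells. Its arguments: {"type":"object","properties":{"targets":{"type":"array"},"grip_force":{"type":"number"}},"required":["targets"]}

```bash
mkdir -p pics
cat > h.py <<'E'
import numpy as np, cv2
from workcell import manip
def cam(n):
    c=manip.camera_info(n); return np.array(c["camera_matrix"]),c["k1"],np.array(c["R"]),np.array(c["t"])
def ray(n,uv):
    K,k1,R,t=cam(n); p=np.linalg.inv(K)@np.array([uv[0],uv[1],1.]); d=p[:2]; s=d.copy()
    for _ in range(30): s=d/(1+k1*(s@s))
    return -R.T@t, R.T@np.array([s[0],s[1],1.])
def proj(n,X):
    K,k1,R,t=cam(n); c=np.atleast_2d(X)@R.T+t; s=c[:,:2]/c[:,2:]; s=s*(1+k1*(s**2).sum(1,keepdims=True)); return s@K[:2,:2].T+K[:2,2]
def atz(n,uv,z):
    o,d=ray(n,uv); return o+d*(z-o[2])/d[2]
def tri(uva,uvb,a="scene",b="top"):
    o1,d1=ray(a,uva);o2,d2=ray(b,uvb); A=np.c_[d1,-d2]; s=np.linalg.lstsq(A,o2-o1,rcond=None)[0]
    p,q=o1+s[0]*d1,o2+s[1]*d2; return (p+q)/2,np.linalg.norm(p-q)
def snap(n,f):
    im=manip.read_camera(n); cv2.imwrite("pics/"+f,im[:,:,::-1]); return im
E
python3 - <<'E'
from h import *
np.set_printoptions(precision=3,suppress=True)
snap("scene","s0.png");snap("top","t0.png")
for n in("scene","top"): print(n,-cam(n)[2].T@cam(n)[3],cam(n)[2][2])
for q in ["white_roll","orange_roll","stand","guard","tray","dry_box","lid","canister","amber_bottle","white_bottle","beaker"]:
  for n in("scene","top"):
    for r in manip.silhouettes(q,n)[:2]:
      ys,xs=np.where(r["pixels"]); print(q,n,round(r["confidence"],2),np.round(r["uv"]),xs.size,xs.min(),xs.max(),ys.min(),ys.max())
print(manip.get_obs())
E
```

```text
scene [0.983 0.41  0.753] [-0.511 -0.467 -0.722]
top [0.412 0.021 1.183] [ 0.149 -0.005 -0.989]
white_roll scene 0.86 [265. 193.] 253 247 275 182 205
white_roll scene 0.44 [237. 233.] 5005 191 290 163 279
white_roll top 0.69 [243. 142.] 1080 214 281 138 175
white_roll top 0.69 [135. 201.] 2231 85 186 182 219
orange_roll scene 0.54 [254. 211.] 207 242 268 197 216
orange_roll scene 0.41 [239. 236.] 4898 191 290 164 279
orange_roll top 0.4 [246. 188.] 103 235 257 185 193
stand scene 0.97 [240. 236.] 4690 191 289 164 278
stand scene 0.38 [227. 206.] 1510 191 266 164 274
stand top 0.79 [249. 175.] 3922 212 282 138 222
guard scene 0.93 [229. 204.] 1422 192 266 164 273
guard top 0.72 [250. 143.] 1061 214 281 138 175
tray scene 0.8 [198. 157.] 2013 164 232 136 183
tray scene 0.26 [358. 260.] 3065 314 403 206 307
tray top 0.85 [364. 230.] 3999 322 405 189 271
tray top 0.29 [136. 200.] 2183 84 186 182 219
dry_box scene 0.79 [371. 262.] 7573 313 436 206 319
dry_box top 0.63 [140. 230.] 7484 84 189 182 280
dry_box top 0.39 [248. 178.] 3716 214 281 138 222
lid scene 0.83 [358. 260.] 3155 313 403 
[... 295 characters left out ...]
3.] 1227 250 282 308 356
white_bottle top 0.59 [168. 131.] 677 153 181 116 145
white_bottle top 0.18 [245. 140.] 1119 214 281 137 175
beaker scene 0.73 [307. 189.] 738 298 323 171 207
beaker top 0.81 [236. 270.] 581 222 248 257 283
{'time_s': 1.2, 'joint_positions': array([-1.357,  0.311,  0.014,  1.512, -0.004,  1.319, -0.027]), 'joint_vel': array([-0.   , -0.001, -0.   ,  0.   , -0.001,  0.   , -0.001]), 'effort': array([ -0.   , -37.981,   0.146, -23.087,   0.012,   0.002,  -0.   ]), 'ee_pos': array([0.139, 0.532, 0.207]), 'ee_rot': array([3.142, 0.   , 2.886]), 'wrist_force': array([-0.607,  0.581,  0.202]), 'ft_torque': array([-0.003,  0.037, -0.021]), 'grip_width': 0.08565816633189151}
```

View pictures.

Run:
```python
import cv2
a=cv2.imread("pics/s0.png")[120:370,110:450];cv2.imwrite("pics/s0c.png",cv2.resize(a,(800,588),interpolation=3))
a=cv2.imread("pics/t0.png")[100:300,70:420];cv2.imwrite("pics/t0c.png",cv2.resize(a,(800,457),interpolation=3))
```

```text
(no output)
```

View pics/s0c.png

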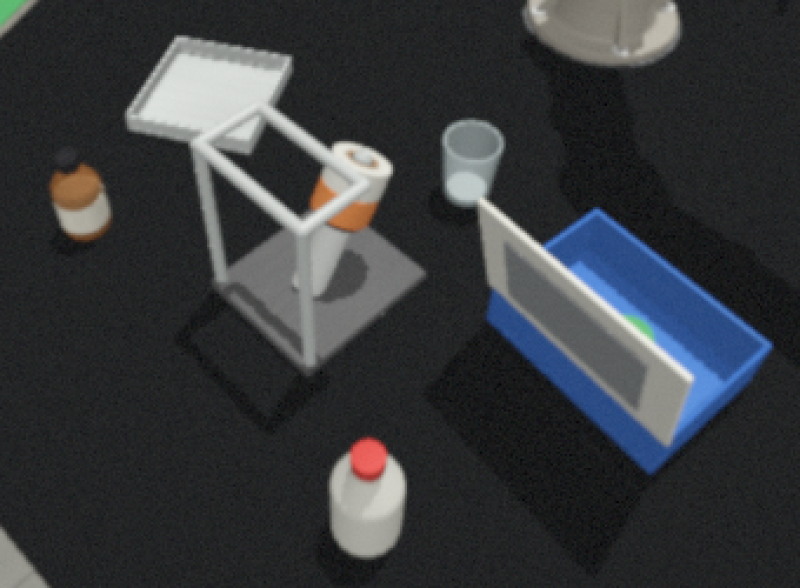

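View pics/t0c.png

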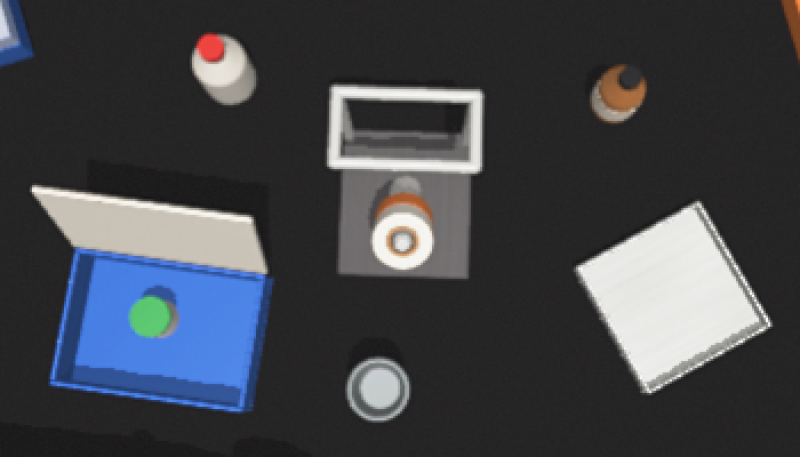

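```bash
cat > fit.py <<'E'
from h import *
from scipy.optimize import least_squares
np.set_printoptions(precision=4,suppress=True)
T=lambda u:(u[0]/(800/350)+70,u[1]/(800/350)+100); S=lambda u:(u[0]/(800/340)+110,u[1]/(588/250)+120)
def Rz(a): return np.array([[np.cos(a),-np.sin(a),0],[np.sin(a),np.cos(a),0],[0,0,1]])
def fit(obs,x0,zfree=False):
    def f(p):
        r=[]
        for n,u,X in obs:
            W=Rz(p[2])@np.array(X)+[p[0],p[1],p[3] if zfree else 0]
            r+=list(proj(n,W)[0]-(T(u) if n=="top" else S(u)))
        return r
    s=least_squares(f,x0+([0.] if zfree else []),loss="soft_l1"); return s.x,np.array(f(s.x)).reshape(-1,2)
g=[("top",(336,160),(.015,.068,.218)),("top",(474,163),(.015,-.068,.218)),("top",(338,92),(.085,.068,.218)),("top",(476,96),(.085,-.068,.218)),
("top",(338,274),(-.075,.075,.014)),("top",(469,277),(-.075,-.075,.014)),
("scene",(305,228),(.085,.068,.218)),("scene",(200,143),(.085,-.068,.218)),("scene",(262,108),(.015,-.068,.218)),("scene",(362,182),(.015,.068,.218)),
("top",(402,241),(-.02-.032,0,.09+.0554)),("scene",(358,158),(-.02-.032,0,.09+.0554))]
b=[("top",(52,383),(-.075,.105,.065)),("top",(249,411),(-.075,-.105,.065)),("top",(75,248),(.075,.105,.065)),("top",(271,279),(.075,-.105,.065)),
("scene",(598,210),(-.075,-.105,.065)),("scene",(770,347),(-.075,.105,.065)),("scene",(652,472),(.075,.105,0)),("scene",(490,320),(.075,-.105,0))]
t=[("top",(575,267),(-.08,.08,.024)),("top",(700,203),(.08,.08,.024)),("top",(770,324),(.08,-.08,.024)),("top",(648,392),(-.08,-.08,.024)),
("scene",(178,38),(-.08,.08,.024))]
# tray scene corners labelled by projection afterwards
for nm,o,x0 in(("stand",g,[.5,0,0.]),("box",b,[.4,.25,0.]),("tray",t[:4],[.4,-.2,0.5])):
    for zf in(False,True):
        p,r=fit(o,x0,zf); print(nm,p,"rms",np.sqrt((r**2).mean()), np.abs(r).max())
        if not zf: print(r.round(1).tolist())
    if nm=="tray":
        p=fit(o,x0)[0]
        for c in o: print((proj("scene",Rz(p[2])@np.array(c[2])+[p[0],p[1],0])[0]-[110,120])*2.353)
print("white top tri",tri(S((358,158)),T((402,241))))
print("lid corners",tri(S((480,202)),T((250,215))),tri(S((690,380)),T((33,187))))
print("canister",atz("top",T((150,317)),.05), "beaker",atz("top",T((378,388)),.08),"wb",atz("top",T((210,47)),.13),"ab",atz("top",T((630,77)),.11))
E
python3 fit.py
```

```text
stand [ 0.594   0.0235 -0.0468] rms 1.1218024536164666 2.6580797563414365
[[-1.6, 0.4], [0.0, 0.3], [-1.5, -0.8], [-0.5, -1.4], [-0.4, 0.0], [-0.3, -0.2], [-1.2, -1.0], [-1.7, -1.2], [-2.2, -2.7], [0.8, -1.0], [0.1, 0.0], [1.2, -0.2]]
stand [ 0.5936  0.0226 -0.0493 -0.0046] rms 0.8729990991995107 2.1573595629252793
box [ 0.4638  0.2942 -0.1702] rms 1.6555951272826424 3.413780018749179
[[-1.9, 0.7], [-3.4, 0.7], [-0.1, -0.5], [-3.0, -2.1], [-1.0, -1.4], [0.5, -1.3], [-1.4, 0.3], [-2.2, -1.4]]
box [ 0.4616  0.2945 -0.1704 -0.0066] rms 1.4296501744500423 3.0820262561487652
tray [ 0.4869 -0.2775 -1.1074] rms 0.5473394951484594 0.8774879814195913
[[0.6, -0.2], [-0.8, -0.9], [0.4, 0.5], [-0.3, 0.4]]
tray [ 0.4874 -0.28   -1.1079 -0.0093] rms 0.5081819729662506 0.9701801166235668
[247.3368 139.7813]
[124.4795 114.7342]
[177.1058  36.1967]
[289.9587  56.7406]
white top tri (array([0.5431, 0.0251, 0.1448]), np.float64(0.0028975577580420183))
lid corners (array([0.5621, 0.1724, 0.2106]), np.float64(0.003427690847316528)) (array([0.5957, 0.3796, 0.2101]), np.float64(0.0016067917158240769))
canister [0.4775 0.3058 0.05  ] beaker [0.394  0.0561 0.08  ] wb [0.7574 0.225  0.13  ] ab [ 0.7182 -0.2242  0.11  ]
```

```bash
cat > plan.py <<'E'
import sys
from h import *
from scipy.spatial.transform import Rotation as Ro
np.set_printoptions(precision=4,suppress=True)
def ori(lean,az,jaw=None):
    "tool leaning by lean from down towards azimuth az; jaw along az+90deg, or for lean 0 jaw azimuth given"
    z=np.array([np.sin(lean)*np.cos(az),np.sin(lean)*np.sin(az),-np.cos(lean)])
    j=az+np.pi/2; y=np.array([np.cos(j),np.sin(j),0]); return Ro.from_matrix(np.c_[np.cross(y,z),y,z])
def go(pos,R=None,n=8):
    o=manip.get_obs(); d=(np.array(pos)-o["ee_pos"])*100
    C=Ro.from_euler("xyz",o["ee_rot"]); v=np.zeros(3)
    if R is not None:
        v=min(((q*C.inv()).as_rotvec() for q in(R,R*Ro.from_euler("z",np.pi))),key=np.linalg.norm)
    print("t",o["time_s"],"total rot",v,"shift cm",d,"| per row of",n,":",v/n,d/n)
E
python3 - <<'E'
from plan import *
go([.139,.532,.33],n=4)
go([.50,.027,.33],ori(.5236,-.047),n=32)
E
```

```text
t 1.2 total rot [0. 0. 0.] shift cm [-0.013  -0.0125 12.2691] | per row of 4 : [0. 0. 0.] [-0.0032 -0.0031  3.0673]
t 1.2 total rot [-0.0791 -0.5185  0.2039] shift cm [ 36.087  -50.5125  12.2691] | per row of 32 : [-0.0025 -0.0162  0.0064] [ 1.1277 -1.5785  0.3834]
```

Emit:
step_arm(
  targets=[
    [[0,0,0,0,0,3,8.5],[0,0,0,0,0,3,8.5],[0,0,0,0,0,3,8.5],[0,0,0,0,0,3,8.5]],
  ],
  grip_force=40,
)

```text
time_s: 1.53
ee_pos: [0.1391, 0.5318, 0.3287]
ee_rot: [-3.141, 0.0, 2.886]
wrist_force: [0.7, 0.1, 1.1]
grip_width: 0.0849
```

Emit:
step_arm(
  targets=[
    [[-0.0033,-0.0216,0.0085,1.5,-2.1,0,8.5],[-0.0033,-0.0216,0.0085,1.5,-2.1,0,8.5],[-0.0033,-0.0216,0.0085,1.5,-2.1,0,8.5],[-0.0033,-0.0216,0.0085,1.5,-2.1,0,8.5],[-0.0033,-0.0216,0.0085,1.5,-2.1,0,8.5],[-0.0033,-0.0216,0.0085,1.5,-2.1,0,8.5],[-0.0033,-0.0216,0.0085,1.5,-2.1,0,8.5],[-0.0033,-0.0216,0.0085,1.5,-2.1,0,8.5]],
  ],
)

```text
time_s: 2.2
ee_pos: [0.2597, 0.363, 0.3274]
ee_rot: [3.129, 0.175, 2.953]
wrist_force: [0.3, -0.4, 0.5]
grip_width: 0.0852
```

Emit:
step_arm(
  targets=[
    [[-0.0033,-0.0216,0.0085,1.5,-2.1,0,8.5],[-0.0033,-0.0216,0.0085,1.5,-2.1,0,8.5],[-0.0033,-0.0216,0.0085,1.5,-2.1,0,8.5],[-0.0033,-0.0216,0.0085,1.5,-2.1,0,8.5],[-0.0033,-0.0216,0.0085,1.5,-2.1,0,8.5],[-0.0033,-0.0216,0.0085,1.5,-2.1,0,8.5],[-0.0033,-0.0216,0.0085,1.5,-2.1,0,8.5],[-0.0033,-0.0216,0.0085,1.5,-2.1,0,8.5]],
  ],
)

```text
time_s: 2.87
ee_pos: [0.3797, 0.195, 0.3275]
ee_rot: [3.128, 0.35, 3.021]
wrist_force: [-0.3, 0.0, -0.4]
grip_width: 0.0851
```

Emit:
step_arm(
  targets=[
    [[-0.0033,-0.0216,0.0085,1.5,-2.1,0,8.5],[-0.0033,-0.0216,0.0085,1.5,-2.1,0,8.5],[-0.0033,-0.0216,0.0085,1.5,-2.1,0,8.5],[-0.0033,-0.0216,0.0085,1.5,-2.1,0,8.5],[-0.0033,-0.0216,0.0085,1.5,-2.1,0,8.5],[-0.0033,-0.0216,0.0085,1.5,-2.1,0,8.5],[-0.0033,-0.0216,0.0085,1.5,-2.1,0,8.5],[-0.0033,-0.0216,0.0085,1.5,-2.1,0,8.5]],
  ],
)

```text
time_s: 3.53
ee_pos: [0.4995, 0.0266, 0.3275]
ee_rot: [3.142, 0.525, 3.094]
wrist_force: [-0.5, -0.4, -0.2]
grip_width: 0.0853
```

Run:
```python
from plan import *
R=ori(.5236,-.047); a=np.array([-.4995,.0235,.866]); root=np.array([.574,.0244,.09])
go(root+.095*a,R,n=8); go(root+.035*a,R,n=8); print(manip.get_obs()["joint_positions"])
# refine white roll/spindle axis and box: overlay
from fit import Rz
def poly(n,im,P,c,Tm):
    q=[tuple(np.int32(np.round(u*16))) for u in proj(n,np.array([Rz(Tm[2])@np.array(x)+[Tm[0],Tm[1],0] for x in P]))*2]
    for i in range(len(q)): cv2.line(im,q[i],q[(i+1)%len(q)],c,1,cv2.LINE_AA,4)
out=[]
for n,f,(x0,y0) in(("top","t0",(70,130)),("scene","s0",(180,150))):
    im=cv2.resize(cv2.imread(f"pics/{f}.png"),None,fx=2,fy=2,interpolation=3)
    B=(.4638,.2942,-.1702);St=(.594,.0235,-.0468)
    for z in(.065,.0): poly(n,im,[(-.075,-.105,z),(.075,-.105,z),(.075,.105,z),(-.075,.105,z)],(0,255,255),B)
    poly(n,im,[(.009,-.074,.218),(.091,-.074,.218),(.091,.074,.218),(.009,.074,.218)],(0,255,0),St)
    poly(n,im,[(-.075,-.075,.014),(.095,-.075,.014),(.095,.075,.014),(-.075,.075,.014)],(0,255,0),St)
    c=im[2*y0:2*y0+360,2*x0:2*x0+520]; out.append(cv2.resize(c,(400*2//2,277)) if 0 else c[:, :])
cv2.imwrite("pics/ov.png",cv2.resize(np.vstack([o[:350,:520] for o in out]),(446,600),interpolation=cv2.INTER_AREA) if 0 else np.hstack([o[:360,:400] for o in out]))
```

```text
t 3.5333 total rot [0.0001 0.0014 0.0003] shift cm [  2.6999   0.0032 -15.5279] | per row of 8 : [0.     0.0002 0.    ] [ 0.3375  0.0004 -1.941 ]
t 3.5333 total rot [0.0001 0.0014 0.0003] shift cm [  5.6969  -0.1378 -20.7239] | per row of 8 : [0.     0.0002 0.    ] [ 0.7121 -0.0172 -2.5905]
[-0.7582 -0.2876  0.4398  1.9271  0.3522  0.9977  1.0997]
stand [ 0.594   0.0235 -0.0468] rms 1.1218024536164666 2.6580797563414365
[[-1.6, 0.4], [0.0, 0.3], [-1.5, -0.8], [-0.5, -1.4], [-0.4, 0.0], [-0.3, -0.2], [-1.2, -1.0], [-1.7, -1.2], [-2.2, -2.7], [0.8, -1.0], [0.1, 0.0], [1.2, -0.2]]
stand [ 0.5936  0.0226 -0.0493 -0.0046] rms 0.8729990991995107 2.1573595629252793
box [ 0.4638  0.2942 -0.1702] rms 1.6555951272826424 3.413780018749179
[[-1.9, 0.7], [-3.4, 0.7], [-0.1, -0.5], [-3.0, -2.1], [-1.0, -1.4], [0.5, -1.3], [-1.4, 0.3], [-2.2, -1.4]]
box [ 0.4616  0.2945 -0.1704 -0.0066] rms 1.4296501744500423 3.0820262561487652
tray [ 0.4869 -0.2775 -1.1074] rms 0.5473394951484594 0.8774879814195913
[[0.6, -0.2], [-0.8, -0.9], [0.4, 0.5], [-0.3, 0.4]]
tray [ 0.4874 -0.28   -1.1079 -0.0093] rms 0.5081819729662506 0.9701801166235668
[247.3368 139.7813]
[124.4795 114.7342]
[177.1058  36.1967]
[289.9587  56.7406]
white top tri (array([0.5431, 0.0251, 0.1448]), np.float64(0.0028975577580420183))
lid corners (array([0.5621, 0.1724, 0.2106]), np.float64(0.003427690847316528)) (array([0.5957, 0.3796, 0.2101]), np.float64(0.0016067917158240769))
canister [0.4775 0.3058 0.05  ] beaker [0.394  0.0561 0.08  ] wb [0.7574 0.225  0.13  ] ab [ 0.7182 -0.2242  0.11  ]
```

View pics/ov.png

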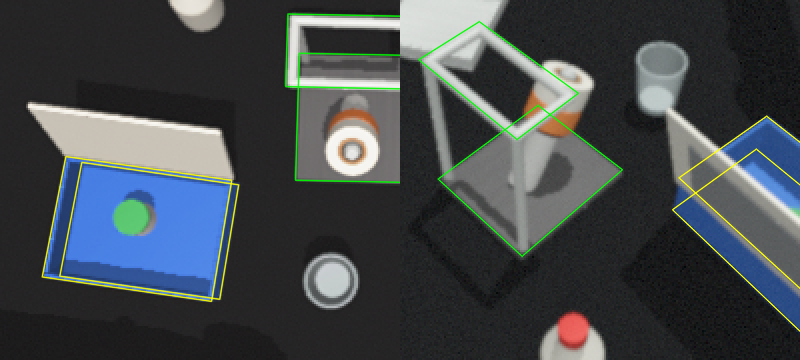

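Emit:
step_arm(
  targets=[
    [[0,0,0,0.34,0,-1.94,8.5],[0,0,0,0.34,0,-1.94,8.5],[0,0,0,0.34,0,-1.94,8.5],[0,0,0,0.34,0,-1.94,8.5],[0,0,0,0.34,0,-1.94,8.5],[0,0,0,0.34,0,-1.94,8.5],[0,0,0,0.34,0,-1.94,8.5],[0,0,0,0.34,0,-1.94,8.5]],
  ],
)

```text
time_s: 4.2
ee_pos: [0.5264, 0.0281, 0.1715]
ee_rot: [3.141, 0.524, 3.094]
wrist_force: [-0.4, -0.5, 0.5]
grip_width: 0.0847
```

```bash
sed -i '/^for nm,o,x0/,$d' fit.py
python3 - <<'E'
from plan import *
R=ori(.5236,-.047); a=np.array([-.4995,.0235,.866]); root=np.array([.574,.0244,.09])
go(root+.035*a,R,n=8); print(manip.get_obs()["joint_positions"])
a=snap("scene","s1.png")[140:290,180:330];b=snap("top","t1.png")[110:260,170:320]
cv2.imwrite("pics/m1.png",cv2.resize(np.hstack([a,b])[:,:,::-1],(800,400),interpolation=3))
E
```

```text
t 4.2 total rot [-0.0005  0.0003  0.0002] shift cm [ 3.016  -0.2832 -5.1169] | per row of 8 : [-0.0001  0.      0.    ] [ 0.377  -0.0354 -0.6396]
[-0.7522 -0.0859  0.5629  2.1789  0.3095  0.5419  1.1187]
```

View pics/m1.png

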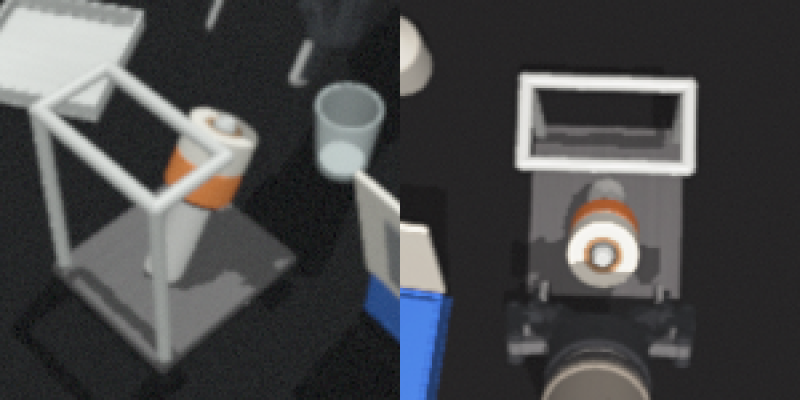

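Emit:
step_arm(
  targets=[
    [[0,0,0,0.4,-0.03,-0.67,8.5],[0,0,0,0.4,-0.03,-0.67,8.5],[0,0,0,0.4,-0.03,-0.67,8.5],[0,0,0,0.4,-0.03,-0.67,8.5],[0,0,0,0.4,-0.03,-0.67,8.5],[0,0,0,0.4,-0.03,-0.67,8.5],[0,0,0,0.38,-0.03,-0.67,8.5],[0,0,0,0.38,-0.03,-0.67,8.5]],
  ],
)

```text
time_s: 4.97
ee_pos: [0.5591, 0.0258, 0.1188]
ee_rot: [3.142, 0.525, 3.095]
wrist_force: [-0.1, 0.1, -0.0]
grip_width: 0.0848
```

Emit:
step_arm(
  targets=[
    [[0,0,0,0,0,0,8.0],[0,0,0,0,0,0,7.4],[0,0,0,0,0,0,7.0]],
  ],
)

```text
time_s: 5.22
ee_pos: [0.5584, 0.0257, 0.119]
ee_rot: [3.142, 0.524, 3.095]
wrist_force: [0.4, -0.2, 0.2]
grip_width: 0.0703
```

Run:
```python
from plan import *
o=manip.get_obs(); print(o["ee_pos"],o["grip_width"],o["wrist_force"],o["joint_positions"])
a=snap("scene","s2.png")[150:250,210:310];b=snap("top","t2.png")[150:250,195:295]
cv2.imwrite("pics/m2.png",cv2.resize(np.hstack([a,b])[:,:,::-1],(800,400),interpolation=3))
```

```text
[0.5584 0.0257 0.119 ] 0.07031256999957392 [ 0.4102 -0.1638  0.1714] [-0.7119  0.0889  0.6076  2.1873  0.091   0.3647  1.3277]
```

View pics/m2.png

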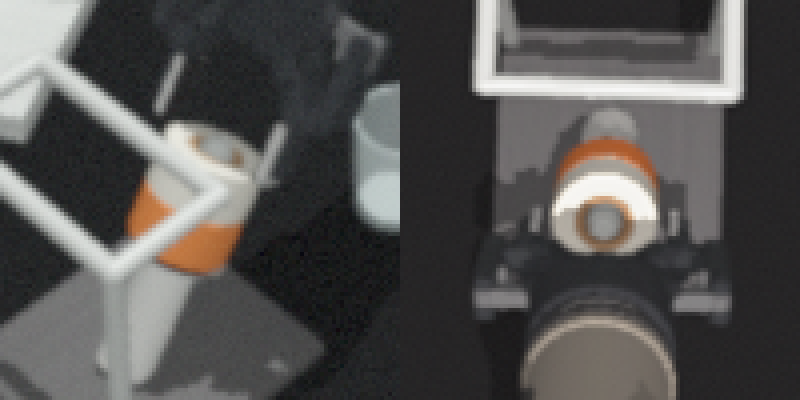

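Emit:
step_arm(
  targets=[
    [[0,0,0,0.2,-0.01,-0.35,7.0],[0,0,0,0.2,-0.01,-0.35,7.0],[0,0,0,0,0,0,6.0],[0,0,0,0,0,0,5.6],[0,0,0,0,0,0,5.6],[0,0,0,0,0,0,5.6]],
  ],
  grip_force=35,
)

```text
time_s: 5.82
ee_pos: [0.5617, 0.0257, 0.1115]
ee_rot: [3.141, 0.523, 3.095]
wrist_force: [-3.7, -0.2, 3.9]
grip_width: 0.061
```

Run:
```python
from plan import *
o=manip.get_obs(); print(o["ee_pos"],o["grip_width"],o["wrist_force"],o["ft_torque"])
a=snap("scene","s3.png")[150:250,210:310];b=snap("top","t3.png")[150:250,195:295]
cv2.imwrite("pics/m3.png",cv2.resize(np.hstack([a,b])[:,:,::-1],(800,400),interpolation=3))
```

```text
[0.5617 0.0257 0.1115] 0.06101695728555084 [-3.7239 -0.1531  3.9401] [0.0265 0.8178 0.0373]
```

View pics/m3.png

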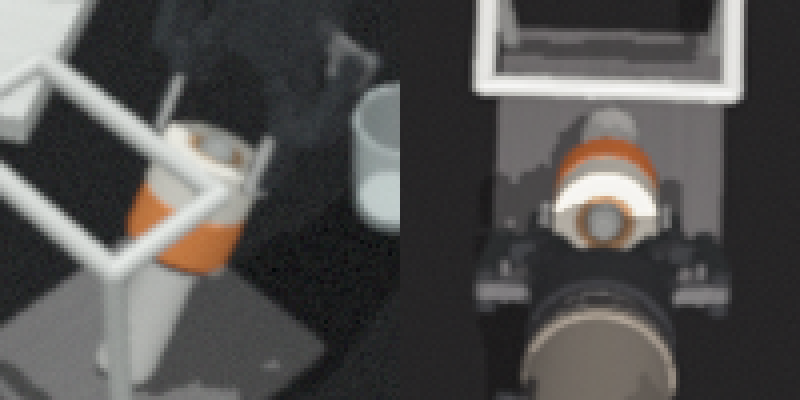

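Emit:
step_arm(
  targets=[
    [[0,0,0,-0.2,0.01,0.35,5.6],[0,0,0,-0.3,0.014,0.52,5.6],[0,0,0,-0.3,0.014,0.52,5.6],[0,0,0,-0.3,0.014,0.52,5.6]],
  ],
)

```text
time_s: 6.25
ee_pos: [0.5504, 0.0257, 0.1304]
ee_rot: [-3.141, 0.523, 3.095]
wrist_force: [-0.1, 0.6, 0.2]
grip_width: 0.0609
```

Emit:
step_arm(
  targets=[
    [[0,0,0,-0.3,0.014,0.52,5.6],[0,0,0,-0.3,0.014,0.52,5.6],[0,0,0,-0.4,0.02,0.69,5.6],[0,0,0,-0.5,0.02,0.87,5.6],[0,0,0,-0.5,0.02,0.87,5.6],[0,0,0,-0.5,0.02,0.87,5.6],[0,0,0,0,0,1.5,5.6],[0,0,0,0,0,2.0,5.6]],
  ],
)

```text
time_s: 6.92
ee_pos: [0.5239, 0.0265, 0.2077]
ee_rot: [-3.14, 0.52, 3.095]
wrist_force: [0.5, -0.5, -0.5]
grip_width: 0.0608
```

Run:
```python
from plan import *
o=manip.get_obs(); print(o["ee_pos"],o["grip_width"],o["wrist_force"],o["ft_torque"],o["joint_positions"])
snap("scene","s4.png"); snap("top","t4.png")
for q in("white_roll","orange_roll"):
  for n in("scene","top"):
    for r in manip.silhouettes(q,n)[:2]: print(q,n,r["confidence"],r["uv"],r["pixels"].sum())
for az in (-.4,-.5): 
  for lean in(0,.5236): go([.4869,-.2775,.15],ori(lean,az),24)
```

```text
[0.5239 0.0265 0.2077] 0.06080465968110623 [ 0.4735 -0.4878 -0.5061] [0.0874 0.6001 0.0473] [-0.7761 -0.1426  0.56    2.1195  0.3289  0.6598  1.1111]
white_roll scene 0.91 [270.9, 151.8] 546
white_roll scene 0.72 [362.6, 259.4] 3037
white_roll top 0.66 [246.8, 210.1] 593
orange_roll scene 0.62 [254.5, 210.1] 383
orange_roll top 0.83 [249.5, 194.2] 289
t 7.2167 total rot [ 0.1171  0.5102 -0.3448] shift cm [ -3.7901 -30.4268  -5.7367] | per row of 24 : [ 0.0049  0.0213 -0.0144] [-0.1579 -1.2678 -0.239 ]
t 7.2167 total rot [ 0.0004 -0.003  -0.3526] shift cm [ -3.7901 -30.4268  -5.7367] | per row of 24 : [ 0.     -0.0001 -0.0147] [-0.1579 -1.2678 -0.239 ]
t 7.2167 total rot [ 0.143   0.5053 -0.4425] shift cm [ -3.7901 -30.4268  -5.7367] | per row of 24 : [ 0.006   0.0211 -0.0184] [-0.1579 -1.2678 -0.239 ]
t 7.2167 total rot [ 0.0003 -0.003  -0.4526] shift cm [ -3.7901 -30.4268  -5.7367] | per row of 24 : [ 0.     -0.0001 -0.0189] [-0.1579 -1.2678 -0.239 ]
```

Emit:
step_arm(
  targets=[
    [[0.001,0.0217,0,-0.155,-1.27,0,5.6],[0.001,0.0217,0,-0.155,-1.27,0,5.6],[0.001,0.0217,0,-0.155,-1.27,0,5.6],[0.001,0.0217,0,-0.155,-1.27,0,5.6],[0.001,0.0217,0,-0.155,-1.27,0,5.6],[0.001,0.0217,0,-0.155,-1.27,0,5.6],[0.001,0.0217,0,-0.155,-1.27,0,5.6],[0.001,0.0217,0,-0.155,-1.27,0,5.6]],
  ],
)

```text
time_s: 7.88
ee_pos: [0.5124, -0.0752, 0.2076]
ee_rot: [-3.141, 0.346, 3.095]
wrist_force: [0.3, -0.8, -1.5]
grip_width: 0.0607
```

Emit:
step_arm(
  targets=[
    [[0.001,0.0217,0,-0.155,-1.27,0,5.6],[0.001,0.0217,0,-0.155,-1.27,0,5.6],[0.001,0.0217,0,-0.155,-1.27,0,5.6],[0.001,0.0217,0,-0.155,-1.27,0,5.6],[0.001,0.0217,0,-0.155,-1.27,0,5.6],[0.001,0.0217,0,-0.155,-1.27,0,5.6],[0.001,0.0217,0,-0.155,-1.27,0,5.6],[0.001,0.0217,0,-0.155,-1.27,0,5.6]],
  ],
)

```text
time_s: 8.55
ee_pos: [0.5003, -0.1766, 0.2075]
ee_rot: [-3.141, 0.172, 3.095]
wrist_force: [0.6, -0.8, -0.7]
grip_width: 0.0606
```

Emit:
step_arm(
  targets=[
    [[0.001,0.0217,0,-0.155,-1.27,0,5.6],[0.001,0.0217,0,-0.155,-1.27,0,5.6],[0.001,0.0217,0,-0.155,-1.27,0,5.6],[0.001,0.0217,0,-0.155,-1.27,0,5.6],[0.001,0.0217,0,-0.155,-1.27,0,5.6],[0.001,0.0217,0,-0.155,-1.27,0,5.6],[0.001,0.0217,0,-0.155,-1.27,0,5.6],[0.001,0.0217,0,-0.155,-1.27,0,5.6]],
  ],
)

```text
time_s: 9.22
ee_pos: [0.4881, -0.2781, 0.2073]
ee_rot: [-3.141, -0.002, 3.094]
wrist_force: [0.1, 1.0, -1.0]
grip_width: 0.0603
```

Run:
```python
from plan import *
o=manip.get_obs(); print(o["ee_pos"],o["ee_rot"],o["grip_width"],o["joint_positions"])
go([.4869,-.2775,.03],ori(0,-.047),8)
```

```text
[ 0.4881 -0.2781  0.2073] [-3.1411 -0.0018  3.0944] 0.06033523104151186 [-0.1765  0.4572  0.9675  1.5023 -0.3775  1.3822  2.3377]
t 9.2167 total rot [ 0.0004 -0.0018  0.0002] shift cm [ -0.1163   0.0594 -17.7264] | per row of 8 : [ 0.     -0.0002  0.    ] [-0.0145  0.0074 -2.2158]
```

Emit:
step_arm(
  targets=[
    [[0,0,0,0,0,-2.3,5.6],[0,0,0,0,0,-2.3,5.6],[0,0,0,0,0,-2.3,5.6],[0,0,0,0,0,-2.3,5.6],[0,0,0,0,0,-2.3,5.6],[0,0,0,0,0,-2.3,5.6],[0,0,0,0,0,-2.3,5.6],[0,0,0,0,0,-1.6,5.6]],
  ],
)

```text
time_s: 9.88
ee_pos: [0.4866, -0.2766, 0.0283]
ee_rot: [3.141, -0.003, 3.094]
wrist_force: [-0.6, 0.8, -0.7]
grip_width: 0.061
```

Emit:
step_arm(
  targets=[
    [[0,0,0,0,0,-0.5,5.6],[0,0,0,0,0,-0.5,5.6],[0,0,0,0,0,-0.5,5.6],[0,0,0,0,0,-0.5,5.6]],
  ],
)

```text
time_s: 10.22
ee_pos: [0.4893, -0.2784, 0.0123]
ee_rot: [-3.14, 0.003, 3.095]
wrist_force: [1.0, -0.4, -0.4]
grip_width: 0.0606
```

Emit:
step_arm(
  targets=[
    [[0,0,0,0,0,-0.3,5.6],[0,0,0,0,0,-0.3,5.6],[0,0,0,0,0,-0.2,5.6]],
  ],
)

```text
time_s: 10.47
ee_pos: [0.489, -0.2778, 0.0042]
ee_rot: [-3.141, 0.003, 3.095]
wrist_force: [0.5, 0.2, -0.9]
grip_width: 0.0609
```

Emit:
step_arm(
  targets=[
    [[0,0,0,0,0,-0.2,5.6],[0,0,0,0,0,-0.2,5.6],[0,0,0,0,0,-0.1,5.6]],
  ],
)

```text
time_s: 10.72
ee_pos: [0.4888, -0.2776, -0.0011]
ee_rot: [-3.141, 0.002, 3.095]
wrist_force: [-0.4, -0.1, -1.5]
grip_width: 0.0607
```

Run:
```python
from plan import *
o=manip.get_obs(); print(o["ee_pos"],o["wrist_force"],o["ft_torque"])
a=snap("scene","s5.png")[110:210,140:260]
cv2.imwrite("pics/m5.png",cv2.resize(a[:,:,::-1],(600,500),interpolation=3))
```

```text
[ 0.4888 -0.2776 -0.0011] [-0.4189 -0.1043 -1.5387] [-0.0007 -0.0247  0.0122]
```

View pics/m5.png

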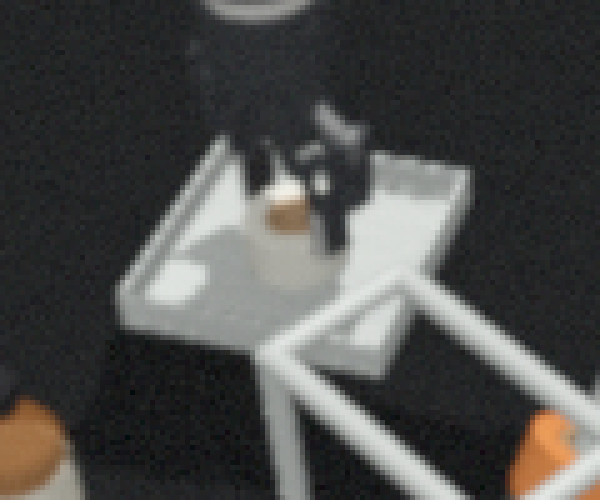

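Emit:
step_arm(
  targets=[
    [[0,0,0,0,0,-0.1,5.6],[0,0,0,0,0,-0.1,5.6],[0,0,0,0,0,-0.1,5.6]],
  ],
)

```text
time_s: 11.02
ee_pos: [0.489, -0.2778, -0.0035]
ee_rot: [-3.141, 0.003, 3.095]
wrist_force: [-2.9, 0.5, 7.6]
grip_width: 0.0608
```

Emit:
step_arm(
  targets=[
    [[0,0,0,0,0,-0.1,5.6],[0,0,0,0,0,0,5.6]],
  ],
)

```text
time_s: 11.18
ee_pos: [0.489, -0.2778, -0.0035]
ee_rot: [3.141, 0.003, 3.095]
wrist_force: [-2.0, 1.2, 8.6]
grip_width: 0.0608
```

Emit:
step_arm(
  targets=[
    [[0,0,0,0,0,0,6.4],[0,0,0,0,0,0,6.8],[0,0,0,0,0,0,7.5],[0,0,0,0,0,0,8.5],[0,0,0,0,0,1,8.5],[0,0,0,0,0,2,8.5],[0,0,0,0,0,3.5,8.5],[0,0,0,0,0,3.5,8.5]],
  ],
)

```text
time_s: 11.85
ee_pos: [0.4876, -0.2771, 0.0957]
ee_rot: [3.141, -0.001, 3.094]
wrist_force: [1.4, -0.5, 0.1]
grip_width: 0.0851
```

Emit:
step_arm(
  targets=[
    [[0,0,0,0,0,3.5,8.5],[0,0,0,0,0,3.5,8.5],[0,0,0,0,0,4,8.5],[-0.001,-0.0217,0,0.146,1.27,0,8.5],[-0.001,-0.0217,0,0.146,1.27,0,8.5],[-0.001,-0.0217,0,0.146,1.27,0,8.5],[-0.001,-0.0217,0,0.146,1.27,0,8.5],[-0.001,-0.0217,0,0.146,1.27,0,8.5]],
  ],
)

```text
time_s: 12.52
ee_pos: [0.4958, -0.2139, 0.2056]
ee_rot: [-3.141, 0.112, 3.094]
wrist_force: [0.1, -0.1, -0.7]
grip_width: 0.0848
```

Emit:
step_arm(
  targets=[
    [[-0.001,-0.0217,0,0.146,1.27,0,8.5],[-0.001,-0.0217,0,0.146,1.27,0,8.5],[-0.001,-0.0217,0,0.146,1.27,0,8.5],[-0.001,-0.0217,0,0.146,1.27,0,8.5],[-0.001,-0.0217,0,0.146,1.27,0,8.5],[-0.001,-0.0217,0,0.146,1.27,0,8.5],[-0.001,-0.0217,0,0.146,1.27,0,8.5],[-0.001,-0.0217,0,0.146,1.27,0,8.5]],
  ],
)

```text
time_s: 13.18
ee_pos: [0.5074, -0.1125, 0.2054]
ee_rot: [3.141, 0.286, 3.094]
wrist_force: [-0.4, 0.2, -0.3]
grip_width: 0.0849
```

Emit:
step_arm(
  targets=[
    [[-0.001,-0.0217,0,0.146,1.27,0,8.5],[-0.001,-0.0217,0,0.146,1.27,0,8.5],[-0.001,-0.0217,0,0.146,1.27,0,8.5],[-0.001,-0.0217,0,0.146,1.27,0,8.5],[-0.001,-0.0217,0,0.146,1.27,0,8.5],[-0.001,-0.0217,0,0.146,1.27,0,8.5],[-0.001,-0.0217,0,0.146,1.27,0,8.5],[-0.001,-0.0217,0,0.146,1.27,0,8.5]],
  ],
)

```text
time_s: 13.85
ee_pos: [0.5193, -0.011, 0.2055]
ee_rot: [3.14, 0.46, 3.093]
wrist_force: [-0.2, -0.2, -0.0]
grip_width: 0.0851
```

Run:
```python
from plan import *
o=manip.get_obs(); print(o["ee_pos"],o["ee_rot"],o["joint_positions"])
R=ori(.5236,-.047); a=np.array([-.4995,.0235,.866]); root=np.array([.574,.0244,.09])
go(root+.11*a,R,6); go(root-.007*a,R,14)
a=snap("scene","s6.png")[120:220,140:280];b=snap("top","t6.png")[150:290,215:411]
cv2.imwrite("pics/m6.png",np.hstack([cv2.resize(a,(400,286)),cv2.resize(b,(400,286))])[:,:,::-1])
```

```text
[ 0.5193 -0.011   0.2055] [3.1404 0.4598 3.0929] [-0.8281 -0.139   0.7221  2.081   0.2314  0.7191  1.2929]
t 13.85 total rot [-0.0041 -0.0637  0.0012] shift cm [-0.0215  3.7961 -2.0273] | per row of 6 : [-0.0007 -0.0106  0.0002] [-0.0036  0.6327 -0.3379]
t 13.85 total rot [-0.0041 -0.0637  0.0012] shift cm [  5.8226   3.5212 -12.1595] | per row of 14 : [-0.0003 -0.0045  0.0001] [ 0.4159  0.2515 -0.8685]
```

View pics/m6.png

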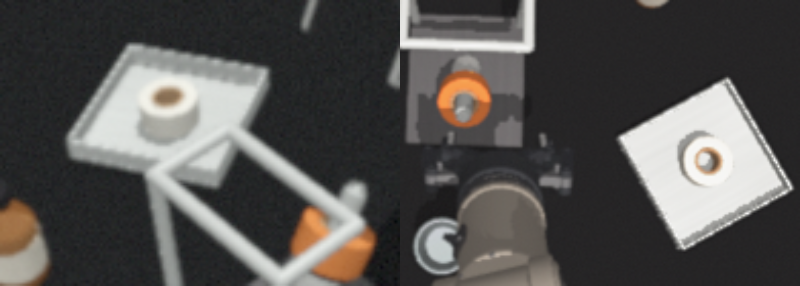

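Emit:
step_arm(
  targets=[
    [[-0.0007,-0.0106,0,0,0.63,-0.34,8.5],[-0.0007,-0.0106,0,0,0.63,-0.34,8.5],[-0.0007,-0.0106,0,0,0.63,-0.34,8.5],[-0.0007,-0.0106,0,0,0.63,-0.34,8.5],[-0.0007,-0.0106,0,0,0.63,-0.34,8.5],[-0.0007,-0.0106,0,0,0.63,-0.34,8.5]],
  ],
)

```text
time_s: 14.45
ee_pos: [0.5197, 0.0254, 0.1849]
ee_rot: [-3.14, 0.522, 3.093]
wrist_force: [-0.2, 0.4, -0.0]
grip_width: 0.0851
```

Emit:
step_arm(
  targets=[
    [[0,0,0,0.365,-0.017,-0.633,8.5],[0,0,0,0.365,-0.017,-0.633,8.5],[0,0,0,0.365,-0.017,-0.633,8.5],[0,0,0,0.365,-0.017,-0.633,8.5],[0,0,0,0.365,-0.017,-0.633,8.5],[0,0,0,0.365,-0.017,-0.633,8.5],[0,0,0,0.365,-0.017,-0.633,8.5],[0,0,0,0.365,-0.017,-0.633,8.5]],
  ],
)

```text
time_s: 15.12
ee_pos: [0.5492, 0.0245, 0.1333]
ee_rot: [-3.139, 0.522, 3.095]
wrist_force: [1.0, 0.3, -0.4]
grip_width: 0.0849
```

Emit:
step_arm(
  targets=[
    [[0,0,0,0.365,-0.017,-0.633,8.5],[0,0,0,0.365,-0.017,-0.633,8.5],[0,0,0,0.365,-0.017,-0.633,8.5],[0,0,0,0.365,-0.017,-0.633,8.5],[0,0,0,0.365,-0.017,-0.633,8.5],[0,0,0,0.365,-0.017,-0.633,8.5],[0,0,0,0.365,-0.017,-0.633,8.5],[0,0,0,0.365,-0.017,-0.633,8.5]],
  ],
)

```text
time_s: 15.78
ee_pos: [0.5785, 0.0229, 0.0826]
ee_rot: [-3.138, 0.522, 3.095]
wrist_force: [-0.5, -0.1, 0.9]
grip_width: 0.0852
```

Run:
```python
from plan import *
o=manip.get_obs(); print(o["ee_pos"],o["ee_rot"],o["joint_positions"],o["wrist_force"])
R=ori(.5236,-.047); a=np.array([-.4995,.0235,.866]); root=np.array([.574,.0244,.09])
go(root-.007*a,R,4); p=o["ee_pos"]-root; print("along",p@a)
```

```text
[0.5785 0.0229 0.0826] [-3.1382  0.5221  3.0949] [-0.6463  0.2084  0.5827  2.1803 -0.1345  0.2711  1.5395] [-0.4693 -0.0911  0.8905]
t 15.7833 total rot [ 0.0028 -0.0017  0.0014] shift cm [-0.1003  0.1354  0.1376] | per row of 4 : [ 0.0007 -0.0004  0.0003] [-0.0251  0.0338  0.0344]
along -0.008724288836903283
```

Emit:
step_arm(
  targets=[
    [[0,0,0,-0.1,0.15,0.13,7.4],[0,0,0,0,0,0,6.8],[0,0,0,0,0,0,6.0],[0,0,0,0,0,0,5.6],[0,0,0,0,0,0,5.6],[0,0,0,0,0,0,5.6]],
  ],
)

```text
time_s: 16.28
ee_pos: [0.5766, 0.0251, 0.0852]
ee_rot: [-3.14, 0.522, 3.095]
wrist_force: [-5.7, -2.3, 5.9]
grip_width: 0.0602
```

Emit:
step_arm(
  targets=[
    [[0,0,0,-0.2,0.01,0.35,5.6],[0,0,0,-0.3,0.014,0.52,5.6],[0,0,0,-0.3,0.014,0.52,5.6],[0,0,0,-0.3,0.014,0.52,5.6]],
  ],
)

```text
time_s: 16.62
ee_pos: [0.5653, 0.0262, 0.1038]
ee_rot: [-3.14, 0.522, 3.096]
wrist_force: [-0.3, 0.6, -0.8]
grip_width: 0.0607
```

Emit:
step_arm(
  targets=[
    [[0,0,0,-0.4,0.02,0.69,5.6],[0,0,0,-0.4,0.02,0.69,5.6],[0,0,0,-0.4,0.02,0.69,5.6],[0,0,0,-0.4,0.02,0.69,5.6],[0,0,0,-0.4,0.02,0.69,5.6],[0,0,0,-0.4,0.02,0.69,5.6],[0,0,0,-0.4,0.02,0.69,5.6],[0,0,0,-0.4,0.02,0.69,5.6]],
  ],
)

```text
time_s: 17.28
ee_pos: [0.5332, 0.0278, 0.1591]
ee_rot: [-3.14, 0.522, 3.095]
wrist_force: [-0.3, 0.1, -2.2]
grip_width: 0.0606
```

Run:
```python
from plan import *
o=manip.get_obs(); print(o["ee_pos"],o["ee_rot"],o["joint_positions"],o["wrist_force"])
snap("scene","s7.png"); snap("top","t7.png")
for n in("scene","top"):
    for r in manip.silhouettes("orange_roll",n)[:2]: print(n,r["confidence"],r["uv"],r["pixels"].sum())
# box target y_b=-0.055, x_b=0 ; jaws along box x -> az = box yaw -90 or +90
from fit import Rz
B=np.array([.4638,.2942,0]); P=B+Rz(-.1702)@[-.002,-.054,0]; print("place",P)
for az in(-.1702-np.pi/2,-.1702+np.pi/2): go([P[0],P[1],.22],ori(0,az),24)
```

```text
[0.5332 0.0278 0.1591] [-3.1403  0.5217  3.0952] [-0.8764 -0.0559  0.7022  2.1851  0.2977  0.5049  1.1336] [-0.3106  0.0956 -2.2106]
scene 0.74 [266.7, 178.0] 551
top 0.82 [249.4, 210.8] 526
place [0.4527 0.2413 0.    ]
t 17.4833 total rot [-0.3562  0.4445  1.4116] shift cm [-8.0996 21.3362  6.1154] | per row of 24 : [-0.0148  0.0185  0.0588] [-0.3375  0.889   0.2548]
t 17.4833 total rot [-0.3562  0.4445  1.4116] shift cm [-8.0996 21.3362  6.1154] | per row of 24 : [-0.0148  0.0185  0.0588] [-0.3375  0.889   0.2548]
```

Emit:
step_arm(
  targets=[
    [[0,0,0,-0.4,0.02,1.0,5.6],[0,0,0,-0.8,0,1.5,5.6],[0,0,0,-1.4,0,1.5,5.6],[0,0,0,-1.4,0,1.5,5.6],[0,0,0,-1.4,0,1,5.6],[0,0,0,-1.4,0,0.5,5.6],[0,0,0,-1.2,0,0,5.6]],
  ],
)

```text
time_s: 18.07
ee_pos: [0.4573, 0.0304, 0.2295]
ee_rot: [3.141, 0.523, 3.1]
wrist_force: [-0.1, 0.3, -0.9]
grip_width: 0.0606
```

Run:
```python
from plan import *
o=manip.get_obs(); print(o["joint_positions"])
C=Ro.from_euler("xyz",o["ee_rot"])
for az in(-.1702-np.pi/2,-.1702+np.pi/2): print((ori(0,az)*C.inv()).as_rotvec())
print((ori(0,-.047)*C.inv()).as_rotvec())
go([.4527,.2413,.22],None,24)
```

```text
[-0.5    -0.2956  0.2244  2.1911  0.3185  0.7593  1.0821]
[ 0.4584  0.371  -1.6564]
[-0.3584  0.4429  1.4069]
[ 0.0227  0.522  -0.0052]
t 18.0667 total rot [0. 0. 0.] shift cm [-0.4615 21.0879 -0.9549] | per row of 24 : [0. 0. 0.] [-0.0192  0.8787 -0.0398]
```

Emit:
step_arm(
  targets=[
    [[0.0191,0.0155,-0.069,-0.02,0.88,0,5.6],[0.0191,0.0155,-0.069,-0.02,0.88,0,5.6],[0.0191,0.0155,-0.069,-0.02,0.88,0,5.6],[0.0191,0.0155,-0.069,-0.02,0.88,0,5.6],[0.0191,0.0155,-0.069,-0.02,0.88,0,5.6],[0.0191,0.0155,-0.069,-0.02,0.88,0,5.6],[0.0191,0.0155,-0.069,-0.02,0.88,0,5.6],[0.0191,0.0155,-0.069,-0.02,0.88,0,5.6]],
  ],
)

```text
time_s: 18.73
ee_pos: [0.4561, 0.0988, 0.2282]
ee_rot: [3.032, 0.353, 2.491]
wrist_force: [-0.4, 0.3, -0.5]
grip_width: 0.0604
```

Emit:
step_arm(
  targets=[
    [[0.0191,0.0155,-0.069,-0.02,0.88,0,5.6],[0.0191,0.0155,-0.069,-0.02,0.88,0,5.6],[0.0191,0.0155,-0.069,-0.02,0.88,0,5.6],[0.0191,0.0155,-0.069,-0.02,0.88,0,5.6],[0.0191,0.0155,-0.069,-0.02,0.88,0,5.6],[0.0191,0.0155,-0.069,-0.02,0.88,0,5.6],[0.0191,0.0155,-0.069,-0.02,0.88,0,5.6],[0.0191,0.0155,-0.069,-0.02,0.88,0,5.6]],
  ],
)

```text
time_s: 19.4
ee_pos: [0.4548, 0.1693, 0.2282]
ee_rot: [3.041, 0.16, 1.939]
wrist_force: [-0.1, -1.0, -1.2]
grip_width: 0.0607
```

Emit:
step_arm(
  targets=[
    [[0.0191,0.0155,-0.069,-0.02,0.88,0,5.6],[0.0191,0.0155,-0.069,-0.02,0.88,0,5.6],[0.0191,0.0155,-0.069,-0.02,0.88,0,5.6],[0.0191,0.0155,-0.069,-0.02,0.88,0,5.6],[0.0191,0.0155,-0.069,-0.02,0.88,0,5.6],[0.0191,0.0155,-0.069,-0.02,0.88,0,5.6],[0.0191,0.0155,-0.069,-0.02,0.88,0,5.6],[0.0191,0.0155,-0.069,-0.02,0.88,0,5.6]],
  ],
)

```text
time_s: 20.07
ee_pos: [0.4534, 0.2396, 0.2281]
ee_rot: [-3.135, -0.001, 1.394]
wrist_force: [-0.2, -0.4, -0.9]
grip_width: 0.0603
```

Run:
```python
from plan import *
o=manip.get_obs(); print(o["ee_pos"],o["ee_rot"],o["joint_positions"],o["grip_width"])
go([.4527,.2413,.09],ori(0,-.1702-np.pi/2),8)
snap("scene","s8.png"); snap("top","t8.png")
for n in("scene","top"):
  for q in("canister","orange_roll"):
    for r in manip.silhouettes(q,n)[:1]: print(q,n,r["confidence"],r["uv"],r["pixels"].sum())
```

```text
[0.4534 0.2396 0.2281] [-3.1353 -0.0008  1.3936] [-0.5143  0.2281 -0.0021  1.5688 -0.0042  1.349  -0.6925] 0.06034927365275332
t 20.0667 total rot [-0.0019 -0.006   0.007 ] shift cm [ -0.0717   0.1673 -13.8072] | per row of 8 : [-0.0002 -0.0008  0.0009] [-0.009   0.0209 -1.7259]
canister scene 0.45 [384.0, 259.2] 34
orange_roll scene 0.79 [380.7, 184.1] 571
orange_roll top 0.72 [152.0, 247.2] 333
```

Emit:
step_arm(
  targets=[
    [[-0.0002,-0.0008,0.0009,0,0.02,-1.8,5.6],[-0.0002,-0.0008,0.0009,0,0.02,-1.8,5.6],[-0.0002,-0.0008,0.0009,0,0.02,-1.8,5.6],[-0.0002,-0.0008,0.0009,0,0.02,-1.8,5.6],[-0.0002,-0.0008,0.0009,0,0.02,-1.8,5.6],[-0.0002,-0.0008,0.0009,0,0.02,-1.8,5.6],[-0.0002,-0.0008,0.0009,0,0.02,-1.8,5.6],[-0.0002,-0.0008,0.0009,0,0.02,-1.6,5.6]],
  ],
)

```text
time_s: 21.03
ee_pos: [0.4527, 0.2402, 0.0864]
ee_rot: [3.139, 0.0, 1.405]
wrist_force: [0.2, -0.1, -2.0]
grip_width: 0.0607
```

Run:
```python
from plan import *
o=manip.get_obs(); print(o["ee_pos"],o["ee_rot"],o["wrist_force"])
a=snap("scene","s9.png")[190:330,300:440];b=snap("top","t9.png")[170:290,75:215]
cv2.imwrite("pics/m9.png",np.hstack([cv2.resize(a,(400,400)),cv2.resize(b,(400,343))[:,:].copy() if 0 else cv2.copyMakeBorder(cv2.resize(b,(400,343)),0,57,0,0,0)])[:,:,::-1])
```

```text
[0.4527 0.2402 0.0864] [3.1392 0.0004 1.4054] [ 0.1815 -0.082  -1.9895]
```

View pics/m9.png

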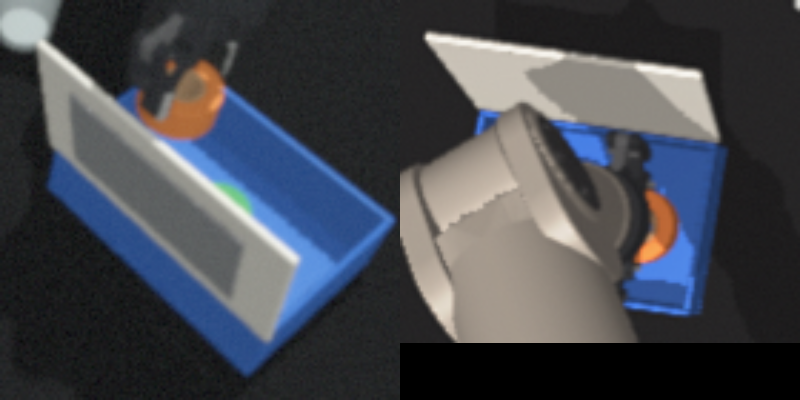

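Run:
```python
from plan import *
for z in(.15,.2,.25,.3): print(z,atz("top",(75+125*.35,170+105*.35),z))
go([.4527,.2413,0],ori(0,-.1702-np.pi/2),8)
```

```text
0.15 [0.5466 0.3204 0.15  ]
0.2 [0.5401 0.3059 0.2   ]
0.25 [0.5335 0.2914 0.25  ]
0.3 [0.527  0.2769 0.3   ]
t 21.1333 total rot [ 0.0039 -0.0034 -0.0045] shift cm [ 0.2234  0.23   -8.4692] | per row of 8 : [ 0.0005 -0.0004 -0.0006] [ 0.0279  0.0287 -1.0587]
```

Emit:
step_arm(
  targets=[
    [[0.0005,-0.0004,-0.0006,0.02,0.02,-1.0,5.6],[0.0005,-0.0004,-0.0006,0.02,0.02,-1.0,5.6],[0.0005,-0.0004,-0.0006,0.02,0.02,-1.0,5.6],[0.0005,-0.0004,-0.0006,0.02,0.02,-1.0,5.6]],
  ],
)

```text
time_s: 21.47
ee_pos: [0.4543, 0.2416, 0.047]
ee_rot: [3.137, -0.003, 1.402]
wrist_force: [0.3, -0.2, -1.1]
grip_width: 0.0602
```

Emit:
step_arm(
  targets=[
    [[0.0005,-0.0004,-0.0006,0,0,-0.9,5.6],[0.0005,-0.0004,-0.0006,0,0,-0.9,5.6],[0.0005,-0.0004,-0.0006,0,0,-0.8,5.6],[0.0005,-0.0004,-0.0006,0,0,-0.7,5.6]],
  ],
)

```text
time_s: 21.8
ee_pos: [0.4536, 0.2413, 0.0133]
ee_rot: [3.137, -0.004, 1.399]
wrist_force: [-0.1, 0.6, -0.9]
grip_width: 0.0605
```

Emit:
step_arm(
  targets=[
    [[0,0,0,0,0,-0.3,5.6],[0,0,0,0,0,-0.3,5.6],[0,0,0,0,0,-0.2,5.6]],
  ],
)

```text
time_s: 22.05
ee_pos: [0.454, 0.2415, 0.0061]
ee_rot: [3.137, -0.005, 1.4]
wrist_force: [-0.3, -0.0, -1.2]
grip_width: 0.0605
```

Emit:
step_arm(
  targets=[
    [[0,0,0,0,0,-0.2,5.6],[0,0,0,0,0,-0.2,5.6],[0,0,0,0,0,-0.1,5.6]],
  ],
)

```text
time_s: 22.3
ee_pos: [0.454, 0.2415, 0.0014]
ee_rot: [3.136, -0.005, 1.399]
wrist_force: [0.3, 0.7, -1.0]
grip_width: 0.0606
```

Emit:
step_arm(
  targets=[
    [[0,0,0,0,0,-0.1,5.6],[0,0,0,0,0,0,5.6]],
  ],
)

```text
time_s: 22.47
ee_pos: [0.454, 0.2415, 0.0003]
ee_rot: [3.137, -0.005, 1.399]
wrist_force: [0.2, -0.6, -1.3]
grip_width: 0.0607
```

Emit:
step_arm(
  targets=[
    [[0,0,0,0,0,-0.1,5.6],[0,0,0,0,0,0,5.6]],
  ],
)

```text
time_s: 22.63
ee_pos: [0.4541, 0.2415, 0.0002]
ee_rot: [3.136, -0.005, 1.399]
wrist_force: [-2.3, -1.0, 3.5]
grip_width: 0.0599
```

Emit:
step_arm(
  targets=[
    [[0,0,0,0,0,-0.1,5.6],[0,0,0,0,0,0,5.6]],
  ],
)

```text
time_s: 22.8
ee_pos: [0.4541, 0.2416, 0.0001]
ee_rot: [3.136, -0.005, 1.399]
wrist_force: [-4.2, -2.2, 11.0]
grip_width: 0.0605
```

Emit:
step_arm(
  targets=[
    [[0,0,0,0,0,0,6.4],[0,0,0,0,0,0,6.8],[0,0,0,0,0,0,7.3],[0,0,0,0,0,0,7.3],[0,0,0,0,0,1,7.3],[0,0,0,0,0,2,7.3],[0,0,0,0,0,3,7.3],[0,0,0,0,0,3,7.3]],
  ],
)

```text
time_s: 23.47
ee_pos: [0.4531, 0.2409, 0.0892]
ee_rot: [3.138, -0.003, 1.399]
wrist_force: [1.3, 0.1, 0.3]
grip_width: 0.073
```

Emit:
step_arm(
  targets=[
    [[0,0,0,0,0,3.5,7],[0,0,0,0,0,3.5,5],[0,0,0,0,0,3.5,3],[0,0,0,0,0,3.5,1],[0,0,0,0,0,3.5,0],[0,0,0,0,0,3.5,0],[0,0,0,0,0,0,0]],
  ],
)

```text
time_s: 24.05
ee_pos: [0.4573, 0.2433, 0.3072]
ee_rot: [3.124, -0.015, 1.4]
wrist_force: [1.6, 1.0, 0.8]
grip_width: 0.0001
```

Run:
```python
from plan import *
o=manip.get_obs(); print(o["ee_pos"],o["ee_rot"],o["joint_positions"],o["grip_width"])
go([.6225,.267,.29],ori(0,-.1702-np.pi/2),8)
a=snap("scene","s10.png")[190:330,300:440];b=snap("top","t10.png")[170:290,75:215]
cv2.imwrite("pics/m10.png",np.hstack([cv2.resize(a,(400,400)),cv2.copyMakeBorder(cv2.resize(b,(400,343)),0,57,0,0,0)])[:,:,::-1])
for q in("orange_roll","lid","canister"):
  for n in("scene","top"):
    for r in manip.silhouettes(q,n)[:1]:
      ys,xs=np.where(r["pixels"]); print(q,n,r["confidence"],r["uv"],xs.min(),xs.max(),ys.min(),ys.max())
```

```text
[0.4573 0.2433 0.3072] [ 3.1243 -0.0148  1.3996] [-0.5205  0.1942 -0.0015  1.4198 -0.0001  1.5049 -0.6933] 7.526118967493956e-05
t 24.05 total rot [-0.0117  0.0195  0.0011] shift cm [16.5241  2.3668 -1.7172] | per row of 8 : [-0.0015  0.0024  0.0001] [ 2.0655  0.2959 -0.2147]
orange_roll top 0.66 [159.6, 247.9] 151 177 237 260
lid scene 0.76 [360.5, 261.1] 313 404 204 308
lid top 0.56 [142.3, 200.4] 84 186 182 219
canister scene 0.61 [385.0, 258.4] 377 386 254 263
canister top 0.5 [141.5, 239.8] 134 148 230 248
```

View pics/m10.png

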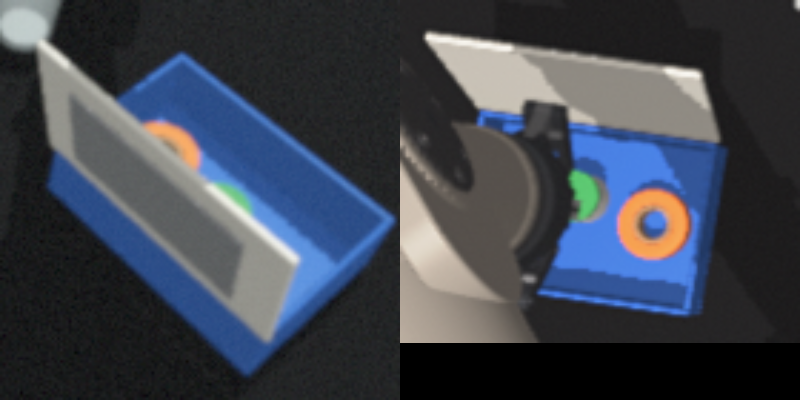

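Emit:
step_arm(
  targets=[
    [[-0.0015,0.0024,0,2.07,0.3,0,0],[-0.0015,0.0024,0,2.07,0.3,0,0],[-0.0015,0.0024,0,2.07,0.3,0,0],[-0.0015,0.0024,0,2.07,0.3,0,0],[-0.0015,0.0024,0,2.07,0.3,0,0],[-0.0015,0.0024,0,2.07,0.3,0,0],[-0.0015,0.0024,0,2.07,0.3,0,0],[-0.0015,0.0024,0,2.07,0.3,0,0]],
  ],
)

```text
time_s: 25.12
ee_pos: [0.6201, 0.2653, 0.2971]
ee_rot: [-3.128, 0.012, 1.4]
wrist_force: [0.1, -0.5, 0.7]
grip_width: 0.0002
```

Run:
```python
from plan import *
o=manip.get_obs(); print(o["joint_positions"])
go([.6225,.267,.165],ori(0,-.1702-np.pi/2),8)
```

```text
[-0.4489  0.5954  0.0388  0.8692 -0.0197  1.6955 -0.5902]
t 25.1167 total rot [ 0.0094 -0.0157  0.0011] shift cm [  0.2432   0.1687 -13.2084] | per row of 8 : [ 0.0012 -0.002   0.0001] [ 0.0304  0.0211 -1.6511]
```

Down behind the lid, then a waypoint table for the arc.

Emit:
step_arm(
  targets=[
    [[0.0012,-0.002,0,0.03,0.02,-1.65,0],[0.0012,-0.002,0,0.03,0.02,-1.65,0],[0.0012,-0.002,0,0.03,0.02,-1.65,0],[0.0012,-0.002,0,0.03,0.02,-1.65,0],[0.0012,-0.002,0,0.03,0.02,-1.65,0],[0.0012,-0.002,0,0.03,0.02,-1.65,0],[0.0012,-0.002,0,0.03,0.02,-1.65,0],[0.0012,-0.002,0,0.03,0.02,-1.65,0]],
  ],
)

```text
time_s: 25.78
ee_pos: [0.6213, 0.2667, 0.1643]
ee_rot: [3.141, -0.0, 1.399]
wrist_force: [0.2, 0.5, 0.2]
grip_width: -0.0002
```

Run:
```python
from plan import *
from fit import Rz
o=manip.get_obs(); print(o["ee_pos"],o["ee_rot"],o["wrist_force"])
B=np.array([.4638,.2942,0]); h=.0145;t=.008;r=.105; prev=o["ee_pos"]
pts=[(1.85,(.126+h,.166)),(1.57,(.083+h,.168))]+[(q,(.075-r*np.cos(q)+t*np.sin(q)+h,.065+r*np.sin(q)+t*np.cos(q))) for q in(1.4,1.2,1.0,.8,.6,.4,.2,.1)]
for q,(x,z) in pts:
    P=B+Rz(-.1702)@[x,0,0]+[0,0,z]; print(q,P,(P-prev)*100); prev=P
```

```text
[0.6213 0.2667 0.1643] [ 3.1412 -0.0004  1.3994] [0.1832 0.4919 0.1981]
1.85 [0.6023 0.2704 0.166 ] [-1.9     0.3712  0.1708]
1.57 [0.5599 0.2777 0.168 ] [-4.2379  0.7283  0.2   ]
1.4 [0.5422 0.2807 0.1698] [-1.7703  0.3043  0.1832]
1.2 [0.5219 0.2842 0.1658] [-2.033   0.3494 -0.4069]
1.0 [0.5027 0.2875 0.1577] [-1.9128  0.3287 -0.8086]
0.8 [0.4856 0.2905 0.1459] [-1.7164  0.295  -1.1781]
0.6 [0.4711 0.293  0.1309] [-1.4515  0.2495 -1.5006]
0.4 [0.4598 0.2949 0.1133] [-1.1287  0.194  -1.7633]
0.2 [0.4522 0.2962 0.0937] [-0.761   0.1308 -1.9557]
0.1 [0.4498 0.2966 0.0834] [-0.2325  0.04   -1.0258]
```

Emit:
step_arm(
  targets=[
    [[0,0,0,-1.2,0.2,0.08,0],[0,0,0,-1,0.18,0.08,0],[0,0,0,-1,0.18,0.05,0],[0,0,0,-1,0.18,0.05,0],[0,0,0,-1,0.18,0.05,0],[0,0,0,-1,0.18,0.05,0]],
  ],
)

```text
time_s: 26.28
ee_pos: [0.5619, 0.2766, 0.1705]
ee_rot: [3.135, -0.001, 1.398]
wrist_force: [2.6, -2.1, 3.1]
grip_width: 0.0002
```

Emit:
step_arm(
  targets=[
    [[0,0,0,-0.9,0.15,0.09,0],[0,0,0,-0.9,0.15,0.09,0],[0,0,0,-1.0,0.17,-0.2,0],[0,0,0,-1.0,0.17,-0.2,0],[0,0,0,-0.96,0.16,-0.4,0],[0,0,0,-0.96,0.16,-0.4,0]],
  ],
)

```text
time_s: 26.78
ee_pos: [0.5026, 0.2876, 0.1601]
ee_rot: [3.138, -0.002, 1.399]
wrist_force: [2.2, -0.2, 2.9]
grip_width: 0.0001
```

Run:
```python
from plan import *
o=manip.get_obs(); print(o["ee_pos"],o["ee_rot"],o["wrist_force"])
a=snap("scene","s11.png")[150:330,270:450];b=snap("top","t11.png")[150:290,75:215]
cv2.imwrite("pics/m11.png",np.hstack([cv2.resize(a,(400,400)),cv2.resize(b,(400,400))])[:,:,::-1])
```

```text
[0.5026 0.2876 0.1601] [ 3.1383 -0.0022  1.3992] [ 2.1778 -0.2389  2.9211]
```

View pics/m11.png

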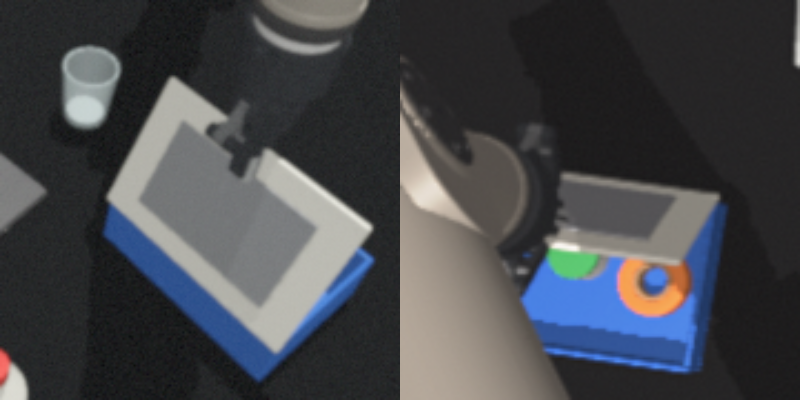

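Lid is following the fingers (at about 1 rad); the roll sits flat beside the canister. Continuing the arc.

Emit:
step_arm(
  targets=[
    [[0,0,0,-0.86,0.15,-0.6,0],[0,0,0,-0.86,0.15,-0.6,0],[0,0,0,-0.73,0.12,-0.75,0],[0,0,0,-0.73,0.12,-0.75,0],[0,0,0,-0.56,0.1,-0.88,0],[0,0,0,-0.56,0.1,-0.88,0],[0,0,0,-0.38,0.06,-0.98,0],[0,0,0,-0.38,0.06,-0.98,0]],
  ],
)

```text
time_s: 27.55
ee_pos: [0.4513, 0.2967, 0.0947]
ee_rot: [3.14, -0.002, 1.4]
wrist_force: [-0.2, 1.2, 2.9]
grip_width: -0.0002
```

Emit:
step_arm(
  targets=[
    [[0,0,0,-0.12,0.02,-0.5,0],[0,0,0,-0.12,0.02,-0.5,0],[0,0,0,0,0,-0.3,0],[0,0,0,0,0,-0.2,0]],
  ],
)

```text
time_s: 27.88
ee_pos: [0.4493, 0.2963, 0.0799]
ee_rot: [3.14, -0.001, 1.399]
wrist_force: [-1.9, 0.0, 2.2]
grip_width: 0.0002
```

Emit:
step_arm(
  targets=[
    [[0,0,0,0,0,-0.2,0],[0,0,0,0,0,-0.2,0],[0,0,0,0,0,-0.2,0],[0,0,0,0,0,0,0]],
  ],
)

```text
time_s: 28.22
ee_pos: [0.4499, 0.2965, 0.0743]
ee_rot: [3.139, -0.002, 1.399]
wrist_force: [-0.1, 0.1, 0.7]
grip_width: 0.0002
```

Emit:
step_arm(
  targets=[
    [[0,0,0,0,0,-0.1,0],[0,0,0,0,0,0,0]],
  ],
)

```text
time_s: 28.38
ee_pos: [0.4498, 0.2965, 0.0735]
ee_rot: [3.139, -0.002, 1.399]
wrist_force: [-0.2, -0.5, 1.3]
grip_width: 0.0003
```

Emit:
step_arm(
  targets=[
    [[0,0,0,0,0,-0.1,0],[0,0,0,0,0,-0.1,0],[0,0,0,0,0,0,0]],
  ],
)

```text
time_s: 28.63
ee_pos: [0.4496, 0.2966, 0.0714]
ee_rot: [3.14, -0.002, 1.399]
wrist_force: [-1.2, 0.3, 3.3]
grip_width: -0.0001
```

Emit:
step_arm(
  targets=[
    [[0,0,0,0,0,-0.1,0],[0,0,0,0,0,-0.1,0],[0,0,0,0,0,0,0]],
  ],
)

```text
time_s: 28.88
ee_pos: [0.4496, 0.2967, 0.0694]
ee_rot: [3.14, -0.002, 1.4]
wrist_force: [-1.7, -0.2, 1.9]
grip_width: -0.0002
```

Emit:
step_arm(
  targets=[
    [[0,0,0,0,0,-0.1,0],[0,0,0,0,0,-0.1,0],[0,0,0,0,0,-0.1,0],[0,0,0,0,0,0,0]],
  ],
)

```text
time_s: 29.22
ee_pos: [0.4496, 0.2967, 0.0663]
ee_rot: [3.14, -0.002, 1.4]
wrist_force: [-0.6, 0.9, 1.8]
grip_width: 0.0003
```

Run:
```python
from plan import *
o=manip.get_obs(); print(o["ee_pos"],o["wrist_force"])
a=snap("scene","s12.png")[180:330,290:450];b=snap("top","t12.png")[170:290,75:215]
cv2.imwrite("pics/m12.png",np.hstack([cv2.resize(a,(500,469)),cv2.copyMakeBorder(cv2.resize(b,(300,257)),0,212,0,0,0)])[:,:,::-1])
```

```text
[0.4496 0.2967 0.0663] [-0.6141  0.8867  1.8438]
```

View pics/m12.png

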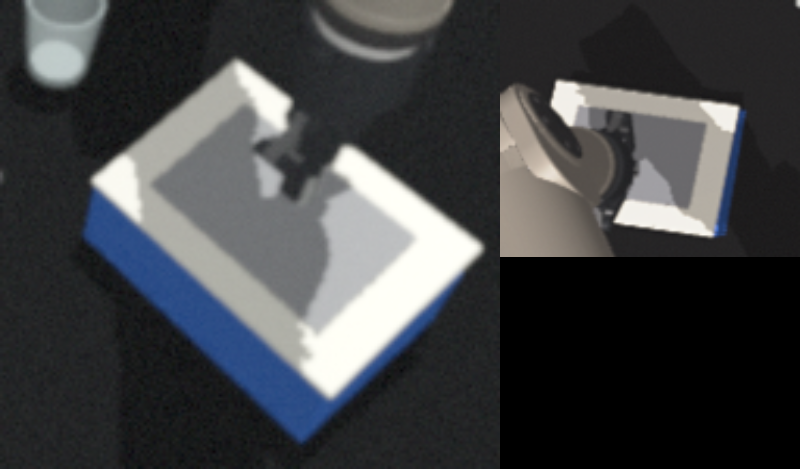

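Emit:
step_arm(
  targets=[
    [[0,0,0,0,0,-0.1,0],[0,0,0,0,0,-0.1,0],[0,0,0,0,0,-0.1,0],[0,0,0,0,0,0,0]],
  ],
)

```text
time_s: 29.65
ee_pos: [0.4494, 0.2966, 0.0633]
ee_rot: [3.14, -0.001, 1.4]
wrist_force: [-1.2, 0.3, 1.8]
grip_width: -0.0004
```

Emit:
step_arm(
  targets=[
    [[0,0,0,0,0,-0.1,0],[0,0,0,0,0,-0.1,0],[0,0,0,0,0,0,0]],
  ],
)

```text
time_s: 29.9
ee_pos: [0.4496, 0.2966, 0.0613]
ee_rot: [3.14, -0.002, 1.4]
wrist_force: [-1.0, -0.2, 1.7]
grip_width: -0.0002
```

```bash
cat > lid.py <<'E'
from plan import *
from fit import Rz
from scipy.optimize import least_squares
B=np.array([.4638,.2942,0])
def lidc(th,x=B[0],y=B[1],yaw=-.1702):
    d=np.array([-np.cos(th),0,np.sin(th)]);n=np.array([np.sin(th),0,np.cos(th)])
    return np.array([np.array([x,y,0])+Rz(yaw)@(np.array([.075,s*.107,.065])+r*d+.006*n) for r in(0.,.152) for s in(-1,1)])
def mask(n):
    return manip.silhouettes("lid",n)
if __name__=="__main__":
    obs=np.array([(319.8,237.6),(395.6,308),(365.8,199.2),(444.6,259)])
    for th in(0,.05,.1): print(th,(proj("scene",lidc(th))-obs).round(1).tolist())
    snap("scene","s13.png"); snap("top","t13.png")
    for n in("scene","top"):
        for r in mask(n)[:1]:
            m=r["pixels"].astype(np.uint8); k=cv2.morphologyEx(m,cv2.MORPH_CLOSE,np.ones((15,15)))
            c=max(cv2.findContours(k,0,2)[0],key=cv2.contourArea); print(n,r["confidence"],m.sum(),cv2.approxPolyDP(cv2.convexHull(c),4,True).reshape(-1,2).tolist())
            for th in(0,.05,.1): print(th,proj(n,lidc(th)).round(0).tolist())
    o=manip.get_obs(); print(o["ee_pos"],o["wrist_force"],o["effort"])
    for z in(.061,.07,.08): print(proj("scene",np.r_[o["ee_pos"][:2],z]))
E
python3 lid.py
```

```text
0 [[-0.8, -1.1], [-0.1, -1.8], [-2.3, 6.2], [-4.5, 5.8]]
0.05 [[-0.9, -1.0], [-0.2, -1.7], [-1.8, 4.3], [-3.4, 4.0]]
0.1 [[-1.0, -0.9], [-0.3, -1.6], [-1.4, 2.4], [-2.3, 2.3]]
scene 0.97 5693 [[365, 201], [441, 260], [397, 304], [321, 238]]
0 [[319.0, 237.0], [396.0, 306.0], [364.0, 205.0], [440.0, 265.0]]
0.05 [[319.0, 237.0], [395.0, 306.0], [364.0, 203.0], [441.0, 263.0]]
0.1 [[319.0, 237.0], [395.0, 306.0], [364.0, 202.0], [442.0, 261.0]]
[0.4501 0.2964 0.0614] [ 0.4846 -0.3268  0.4484] [  0.0889 -39.2048   0.0052 -19.6627   0.0849  -0.0074   0.0013]
[[380.441  249.8353]]
[[381.4138 247.5246]]
[[382.5126 244.9136]]
```

Emit:
step_arm(
  targets=[
    [[0,0,0,0,0,-0.15,0],[0,0,0,0,0,-0.15,0],[0,0,0,0,0,-0.1,0],[0,0,0,0,0,0,0]],
  ],
)

```text
time_s: 30.43
ee_pos: [0.4495, 0.2965, 0.0573]
ee_rot: [3.14, -0.001, 1.399]
wrist_force: [-1.1, 0.8, 0.3]
grip_width: -0.0001
```

Emit:
step_arm(
  targets=[
    [[0,0,0,0,0,-0.15,0],[0,0,0,0,0,-0.15,0],[0,0,0,0,0,0,0]],
  ],
)

```text
time_s: 30.68
ee_pos: [0.4494, 0.2967, 0.0542]
ee_rot: [3.14, -0.001, 1.4]
wrist_force: [-1.2, 0.1, 0.5]
grip_width: -0.0
```

Emit:
step_arm(
  targets=[
    [[0,0,0,0,0,-0.15,0],[0,0,0,0,0,-0.1,0],[0,0,0,0,0,0,0]],
  ],
)

```text
time_s: 30.93
ee_pos: [0.4496, 0.2967, 0.0518]
ee_rot: [3.14, -0.002, 1.4]
wrist_force: [-1.5, -0.3, 0.8]
grip_width: -0.0002
```

```bash
python3 lid.py | tail -n +4
python3 - <<'E'
import cv2,numpy as np
# where are the dark finger pixels inside the lid outline, scene view
im=cv2.imread("pics/s13.png"); g=im.max(2)
for r in range(200,262,3): print(r,' '.join('%3d'%v for v in g[r,360:410:2]))
E
```

```text
scene 0.8 5402 [[362, 206], [439, 264], [397, 305], [322, 239]]
0 [[319.0, 237.0], [396.0, 306.0], [364.0, 205.0], [440.0, 265.0]]
0.05 [[319.0, 237.0], [395.0, 306.0], [364.0, 203.0], [441.0, 263.0]]
0.1 [[319.0, 237.0], [395.0, 306.0], [364.0, 202.0], [442.0, 261.0]]
top 0.7 3525 [[102, 209], [186, 221], [179, 277], [132, 274], [100, 217]]
0 [[186.0, 220.0], [101.0, 208.0], [176.0, 282.0], [89.0, 269.0]]
0.05 [[186.0, 220.0], [101.0, 208.0], [175.0, 281.0], [88.0, 269.0]]
0.1 [[186.0, 220.0], [101.0, 207.0], [175.0, 281.0], [87.0, 268.0]]
[0.4503 0.2962 0.0519] [-0.0917  0.6852 -0.0203] [ -0.0871 -39.6565  -0.1699 -19.5282   0.0024  -0.0151   0.    ]
[[380.3542 249.8543]]
[[381.3264 247.5437]]
[[382.4245 244.9327]]
200  38  36  31  38  41  39  38  39  36  40  38  34  36  45  43  50  48  68 116 147 152 137 107  89  71
203  40  43  55  45  40  41  34  30  35  40  40  36  44  45  44  58  53  51  46  54  73 103 134 149 152
206  88 204 245 225 130  43  40  44  40  38  39  41  39  42  41  51  47  51  49  48  46  52  49  52  52
209 173 211 250 250 247 224 115  35  41  41  38  40  43  44  
[... 1110 characters left out ...]
 156 184 179 124  47  46  53  96 128 118 118 114 118 150 223 249 251 252 252
245 116 116 116 116 114 117 142 169 156  93  51  46  74 128 122 117 117 116 120 135 166 197 236 250 252
248 113 113 114 116 117 117 114 113 116 115 110  92 119 129 114 115 125 169 179 184 183 184 183 204 235
251 117 116 117 115 114 116 116 116 114 117 115 115 117 113 115 123 150 179 184 184 183 183 184 182 184
254 113 114 117 115 115 114 113 117 115 114 117 116 117 115 114 129 174 183 183 184 184 184 184 183 182
257 115 117 116 117 116 116 116 116 116 114 117 118 115 115 114 116 150 183 183 184 183 185 183 184 183
260 157 125 117 112 115 116 117 117 116 117 113 114 113 115 117 115 117 164 183 183 185 185 185 185 184
```

Emit:
step_arm(
  targets=[
    [[0,0,0,0,0,-0.15,0],[0,0,0,0,0,-0.15,0],[0,0,0,0,0,0,0]],
  ],
)

```text
time_s: 31.38
ee_pos: [0.45, 0.2964, 0.049]
ee_rot: [3.139, -0.001, 1.399]
wrist_force: [-1.1, -0.7, 1.5]
grip_width: 0.0
```

Emit:
step_arm(
  targets=[
    [[0,0,0,0,0,-0.15,0],[0,0,0,0,0,-0.1,0],[0,0,0,0,0,0,0]],
  ],
)

```text
time_s: 31.63
ee_pos: [0.4499, 0.2964, 0.0471]
ee_rot: [3.139, -0.001, 1.399]
wrist_force: [-1.4, -1.5, 5.7]
grip_width: 0.0001
```

Emit:
step_arm(
  targets=[
    [[0,0,0,0,0,-0.15,0],[0,0,0,0,0,-0.15,0],[0,0,0,0,0,0,0],[0,0,0,0,0,0,0]],
  ],
)

```text
time_s: 31.97
ee_pos: [0.45, 0.2964, 0.0469]
ee_rot: [3.139, -0.002, 1.399]
wrist_force: [-6.1, -4.7, 20.8]
grip_width: -0.0
```

Emit:
step_arm(
  targets=[
    [[0,0,0,0,0,-0.15,0],[0,0,0,0,0,0,0],[0,0,0,0,0,0,0]],
  ],
)

```text
time_s: 32.22
ee_pos: [0.45, 0.2964, 0.0468]
ee_rot: [3.139, -0.002, 1.399]
wrist_force: [-8.9, -6.2, 29.4]
grip_width: 0.0001
```

Emit:
step_arm(
  targets=[
    [[0,0,0,0,0,1,0],[0,0,0,0,0,2,0],[0,0,0,0,0,3.5,0],[0,0,0,0,0,3.5,0],[0,0,0,0,0,3.5,0],[0,0,0,0,0,3.5,0],[0,0,0,0,0,3.5,0],[0,0,0,0,0,3.5,0]],
  ],
)

```text
time_s: 32.88
ee_pos: [0.4495, 0.2966, 0.2835]
ee_rot: [3.139, -0.002, 1.4]
wrist_force: [1.5, 1.3, 0.5]
grip_width: 0.0002
```

```bash
python3 lid.py | tail -n +4
python3 - <<'E'
from lid import *
a={}
snap("scene","s14.png");snap("top","t14.png")
for q in("lid","white_roll","amber_bottle","white_bottle","beaker","guard"):
  for n in("scene","top"):
    r=manip.silhouettes(q,n)
    if r: print(q,n,r[0]["confidence"],r[0]["uv"])
E
```

```text
scene 0.87 5761 [[362, 207], [439, 265], [396, 306], [320, 239]]
0 [[319.0, 237.0], [396.0, 306.0], [364.0, 205.0], [440.0, 265.0]]
0.05 [[319.0, 237.0], [395.0, 306.0], [364.0, 203.0], [441.0, 263.0]]
0.1 [[319.0, 237.0], [395.0, 306.0], [364.0, 202.0], [442.0, 261.0]]
top 0.71 4930 [[102, 208], [185, 220], [176, 279], [98, 270]]
0 [[186.0, 220.0], [101.0, 208.0], [176.0, 282.0], [89.0, 269.0]]
0.05 [[186.0, 220.0], [101.0, 208.0], [175.0, 281.0], [88.0, 269.0]]
0.1 [[186.0, 220.0], [101.0, 207.0], [175.0, 281.0], [87.0, 268.0]]
[0.4502 0.2971 0.2827] [ 1.0134 -0.1856 -0.8284] [  0.0127 -38.0267  -0.0233 -25.1194   0.0154  -0.0406   0.0001]
[[380.7121 250.0521]]
[[381.6875 247.742 ]]
[[382.7893 245.1316]]
lid scene 0.79 [381.2, 256.7]
lid top 0.63 [144.2, 246.5]
white_roll scene 0.94 [195.6, 157.5]
white_roll top 0.61 [368.4, 227.4]
amber_bottle scene 0.72 [140.3, 203.5]
amber_bottle top 0.63 [342.2, 142.5]
white_bottle top 0.71 [170.0, 130.0]
beaker scene 0.55 [306.4, 187.6]
beaker top 0.72 [235.6, 271.5]
guard scene 0.9 [225.8, 207.9]
guard top 0.65 [242.0, 141.9]
```

Run:
```python
from h import *
P=np.array([.4502,.2971,.2827])
for d in(0,.01,.02,.03,.05): print(d,proj("scene",P+[0,0,d])[0].round(1))
u=proj("scene",P)[0].astype(int); g=cv2.imread("pics/s14.png")
r=manip.silhouettes("lid","scene")
print(u)
for row in range(u[1]-24,u[1]+14,2): print(row,' '.join('%3d'%v for v in g[row,u[0]-24:u[0]+26:2].max(1)))
```

```text
0 [410.1 180. ]
0.01 [411.8 176. ]
0.02 [413.5 172. ]
0.03 [415.2 167.8]
0.05 [418.8 159.3]
[410 179]
155  36  43  40  41  37  38  35  34  44  37  42  39  34  39  43  42  50  44  45  41  49 102  50  37  35
157  39  39  38  37  38  37  36  33  37  39  38  40  51  62  42  46  49  44  56  48  73 106  47  38  38
159  37  38  38  34  37  34  37  38  37  40  24  34  63  64  45  43  45  56 107 115 104  76  36  36  38
161  38  36  42  39  32  42  42  36  36  39  35  38  70  44  47  48  43  73 129 121  97  49  33  43  41
163  40  37  33  37  39  41  33  40  40  39  34  57  68  45  45  45  46  99 132 110  83  36  36  38  37
165  35  34  38  36  39  37  35  35  43  36  38  60  52  41  41  43  66 124 132 116  59  34  34  39  39
167  34  38  39  30  35  30  37  32  36  38  41  66  46  45  42  45  95 132 114  94  45  34  37  36  40
169  37  35  36  33  40  33  36  37  36  34  37  53  87  59  45  52 116 130  97  61  37  33  36  37  33
171  41  34  39  42  35  40  42  31  41  35  44  36  61  87  85  92 128 104  63  39  41  39  41  37  43
173  39  37  37  42  38  31  36  34  39  32  39  39  37  43  7
[... 277 characters left out ...]
  39  38  39  37  36  38  39  33  37  38  38  39  36  33  34  34  39  35  37
181  31  34  41  35  40  39  38  38  39  37  40  34  40  38  36  35  34  36  37  32  33  38  37  39  36
183  37  36  41  39  36  40  34  34  39  38  42  41  41  36  40  37  37  40  39  40  34  39  37  36  35
185  39  38  41  36  37  39  33  35  34  34  40  38  35  42  35  37  37  34  34  36  40  41  37  40  38
187  41  44  38  36  38  42  34  45  34  36  37  35  38  39  38  36  41  41  37  40  42  37  41  41  33
189  36  36  36  34  37  38  39  42  32  36  39  37  41  36  39  40  35  39  37  35  40  34  40  39  37
191  39  32  39  38  31  39  35  35  37  39  43  38  40  38  36  31  36  38  32  31  39  33  35  37  34
```

```bash
python3 -c "
from workcell import manip
print(manip.job_done()); print(manip.get_obs()['time_s'])"
```

```text
the job is handed in; nothing more can be done
None
the job is handed in; nothing more can be done
```

I finished every step and handed the job in at about 33 s of the 72 s allowed. The system gave no verdict.

**White roll:** I slid it up off the spindle and lowered it into the middle of the tray in the gripper. I let go once it touched the floor, at about 8 N on the wrist. A picture afterwards showed it lying flat.

**Orange roll:** I placed it the same way on the box floor, on the roomier side of the canister, and released it at about 11 N of floor contact. The pictures showed it flat with a clear gap to the canister.

**Lid:** I swung it shut with closed fingers and pressed until it stopped dead at about 29 N. With the arm lifted clear, the far edge in the scene camera sat at or just below where a fully shut lid would appear. That check resolves only about 0.025 rad per pixel, against the 0.03 rad limit.

**Other things:** the network's positions for the bottles and beaker in the two cameras changed by no more than 2 pixels. The white bottle was found only in the top view. I saw no force that would suggest the guard was bumped.

**Checks that disagreed:**
- The visible fingertips sit roughly 12–25 mm behind the reported TCP, so the lid reached its stop at a TCP height of 47 mm rather than the expected 71–74 mm.
- After shutting, the top camera's lid outline was off at one corner (about 9 pixels), probably because the arm blocked the view there.

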